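# Change over the toggle-clamped row fixture

### The arm

A 7-joint arm with a two-finger parallel gripper is mounted at the origin on a cart in front of the work surface, level with it; the furniture and walls round the work are solid. World frame = base frame: x ahead of the robot, y to its left, z up, the work surface at z = 0. Lengths are in m, angles in degrees, forces in N, time in s.
With the tool pointing down it reaches from about 0.4 to 0.85 m from the base axis. Payload 10.4 kg.
Tool frame: the origin (TCP) lies at the very end of the fingers, on their centre line; the grasp point (between the pads) lies 19 mm behind it; y points along the fingers, z is the direction in which the jaws open and shut, and the axes are right-handed (so a half turn about y gives the same grasp; the last joint's range is limited). The gripper opens to 85 mm and grips with 20 to 120 N. Pads are 22 mm wide; open, the fingers measure 114 mm over their backs; the gripper's body (76 mm by 85 mm) begins 54 mm behind the grasp point. The pads swing forward as they close: fully open they stand 13 mm farther back than shut.
Start: joints at [-66.784, 19.034, -3.707, 83.658, 1.238, 77.344, -5.071], TCP at [0.259, 0.569, 0.231] pointing down, gripper open.
Joint ranges: [-148.97, 148.97], [-28.65, 121.19], [-84.17, 76.75], [9.2, 138.47], [-72.65, 252.65], [3.7, 117.97], [-149.18, 149.18]. Speed limits (degrees/s): [127.2, 127.2, 159.86, 159.86, 180, 180, 180].

### API

Orientations are given as a 3x3 rotation matrix whose columns are the frame's x, y, z axes.
In Python, from station import sense, capture, hand_in gives the robot as it stands.
- The arm moves only by the tool move_arm, never from a script. Its argument "motion" is text: rows parted by semicolons, each of 5 numbers parted by spaces: the shift along the tool's x, y, z in mm, then the turn about the tool's y in rad, then the closure, from 0 (fully open) to 1 (shut). In form: tx ty tz spin jaw; .... A call has 1 to 12 rows; each row is the pose to reach, as a shift and turn from the pose commanded when the call began, along the tool's axes at that moment; what a row does not reach only later rows make up. A row lasts 1/8 s, in which the tool goes at most 62.5 mm and 10.7 degrees, less where a joint would pass 70% of its speed; a pose out of reach is approached as far as the arm can. A call with a gripper value outside its range is refused whole. The fingers move at their own pace and stop on an object; the grip force is fixed at half the most. Time passes only in rows, so rows that repeat a pose let the fingers close. It gives the time, the measured TCP pose, the force and the opening at its end, in the units of the state.
- sense(): the state, without advancing time (a new reading comes with each control period).
- capture(name): name is "scene" or "top"; returns a dict with "img" (420x560x3 uint8, red, green, blue), "fx", "fy", "cx", "cy" (pixels), "cam_to_world" (4x4, takes a point from camera to world coordinates). Camera axes: x right, y down, z forward; pixel columns grow to the right and rows downward; lengths in m; the calibration is good to about 2 mm. A picture is of the moment at which its call begins. There is no depth.
- hand_in(): hands the job in, once; it reports no verdict.
The state is a dict: "time_s": time; "qpos": joint angles; "dq": joint speeds; "joint_torque": joint torques, N m; "position": TCP position; "ee_rot": TCP orientation; "ft_force": force on the tool from outside, world axes, zero at the start; "wrist_torque": the same for the moment, N m; "gripper_width": opening from 0.0 (shut) to 1.0 (fully open).
Only numpy, scipy, OpenCV 4.12 (cv2) and the standard library are available. Lean on these libraries where they do the work, as an engineer would, in place of code of your own. Each camera call takes 0.05 s, during which the arm holds its last target.

### The job

Change over the welding fixture: throw its clamped cam lever open, draw the jaw back and stand the finished plug upright in the steel tray beside the one already there. Then stand every waiting plug, on the table just to the right of the fixture, upright in a row in the fixture's channel (right those that have fallen over), push the jaw up until its pad bears on the row and the row on the end stop, and only then swing the cam lever back past centre so that it snaps shut and the row stays clamped. Leave the other things on the table where they are.

Things in the scene. Friction and masses are not known exactly. Their poses are not given: they have to be found in the camera images.
- nest (a point): Foot of the end stop's face, mid-channel, on the channel floor (12 mm above the table) of the fixed fixture. y runs along the channel from end stop to jaw, x across it away from the robot. The channel is 44 mm wide between guide bars 10 mm high, its floor slippery; the end stop is 34 mm high; the base plate is 90 mm wide, y = -25 to 300 mm.
- end_stop: End stop block at the row's end of the fixture (origin: the fixture's underside centre, not the block). A row of plugs is squeezed between its face and the jaw pad.
- jaw (a joint): Sliding jaw, m: 0 at the start (shut on one plug), grows as it is drawn away from the end stop, at most 0.125. Stiff slide: about 11 N moves it either way; it stays where left. Lever open and pad fully out, the pad face is 42 mm + value from the end stop's face (two plugs in a row are 76 mm, three 114 mm); lever shut and pad fully out, 32 mm + value.
- jaw_knob (a point): Jaw's black pull knob: upright cylinder, 18 mm diameter, 34 mm tall, beside the channel on the side away from the robot. The point is on its axis, 14 mm below its top, 64 mm above the table. Pinch it from above, or push it, to slide the jaw. Axes as nest.
- jaw_pad: Round rubber-faced pad, 30 mm diameter, at the front of the jaw, its centre 36 mm above the table. It is sprung: about 3 N begins to push it in and about 10 N pushes it the full 11 mm. Throwing the lever open draws it back 10 mm, shutting the lever pushes it forward as much.
- cam_lever (a joint): Over-centre cam lever on the jaw, upright axis, rad: 0 = shut against its stop, pointing across the channel towards the robot; 1.65 = fully open, pointing along the channel away from the end stop. Dead centre is at 0.25: below it snaps shut, above it swings open by itself. About 2 to 3 N at the grip breaks it open, up to 7 N swings it shut.
- lever_grip (a point): Point on the lever's round grip, 80 mm from the hinge, 57 mm above the table. The grip is level, 17 mm thick and ends 100 mm from the hinge; push it sideways with a fingertip, or pinch it. x points along the lever towards its hinge.
- lever_hinge (a point): Point on the lever's hinge axis, at the height of the grip's centre line; moves with the jaw.
- tray_in (a point): Centre of the inner floor, 3 mm above the table, of the fixed open steel tray for finished plugs, 180 (x) by 120 (y) by 24 mm high, walls 3 mm.
- plug_done_mid (a point): The finished plug, clamped upright in the fixture at the start: steel plug, 38 mm diameter, 37 to 39 mm tall, topped by a welded T pin (6.4 mm stem; cross bar 28 mm long, 6.5 mm thick, centred 66 to 68 mm above the underside); 70 mm tall over all, 0.36 kg. The point is on its axis 35 mm above the underside, 3 mm below the plug's top face; z runs from underside to T pin, y along the cross bar.
- plug_tray_mid (a point): A finished plug that already stands in the far (+x) half of the tray: as plug_done.
- plug_a_mid (a point): Waiting plug, standing on the table at the start; it may be absent. As plug_done.
- plug_b_mid (a point): Waiting plug, fallen on its side at the start (axis 19 mm above the table, cross bar upright); it may be absent. As plug_done.
- plug_c_mid (a point): Waiting plug, fallen on its side at the start (axis 19 mm above the table, cross bar upright); it may be absent. As plug_done.
- file: Flat file lying along the table's front, 305 x 25 mm; not part of the job.
- soapstone: Soapstone holder lying behind the fixture, 125 x 11 mm; not part of the job.
- punch: Centre punch lying behind the fixture, 118 x 11 mm; not part of the job.
- nut_0: One of two hexagon nuts behind the fixture, 30 mm across flats; not part of the job.

How it is judged:
By the outcome, as a careful person would: the job done as asked, in the order asked, and still so for the second after the job is handed in, with the robot touching nothing.
Of plug_a, plug_b, plug_c only 2 to 3 are there at a start; the rules pass over those that are not, and their reading is None.
At some moment in a run one of plug_a may be knocked a few centimetres aside while the robot is not near it.
It also fails if it takes over 210 s, if anything falls off the work surface, if the arm or the gripper's body presses on something with over 40 N, if the wrist force passes 120 N, or if a joint passes its speed limit or range.

## Working session

There is one attempt and no reset: what is moved stays moved. The work goes in short steps, Python scripts to look and compute and a tool call to move; the robot and the scene stay as the last step left them, time stands still between calls to the robot, and variables do not carry over. Pictures are saved under pics/ and viewed, and the job is handed in when it is done.

Besides the shell and the picture viewer there is one more tool, called as name(argument=value, ...), one argument or row to a line, values as JSON. move_arm: Moves the arm, as the interface text tells. Its arguments: {"type":"object","properties":{"motion":{"type":"string"}},"required":["motion"]}

```bash
ls -la; mkdir -p pics; python3 - <<'E'
from station import sense,capture
import cv2,numpy as np
s=sense();print({k:np.round(v,3).tolist() for k,v in s.items()})
for n in("scene","top"):
    c=capture(n);cv2.imwrite(f"pics/{n}0.png",c["img"][:,:,::-1]);print(n,c["fx"],c["fy"],c["cx"],c["cy"],np.round(c["cam_to_world"],4).tolist())
E
```

```text
total 12
drwxr-xr-x  3 agent agent 4096 Dec  7 09:42 .
drwxr-xr-x 23 root  root  4096 Dec  7 09:42 ..
drwxr-xr-x  2 agent agent 4096 Dec  7 09:42 pics
{'time_s': 0.0, 'qpos': [-66.785, 19.072, -3.707, 83.708, 1.236, 77.343, -5.073], 'dq': [-0.046, 0.149, 0.019, 0.114, 0.026, 0.0, -0.006], 'joint_torque': [-0.0, -62.546, 0.049, -39.161, 0.016, 0.01, -0.0], 'position': [0.259, 0.568, 0.231], 'ee_rot': [[0.91, -0.001, 0.415], [-0.415, -0.001, 0.91], [0.0, -1.0, -0.001]], 'ft_force': [0.282, 0.311, -0.497], 'wrist_torque': [0.013, 0.055, -0.041], 'gripper_width': 0.997}
scene 389.02965353466624 389.02965353466624 273.0910614944859 213.0723769262021 [[0.4587, -0.5572, 0.6922, -0.1325], [-0.8886, -0.2855, 0.359, -0.3854], [-0.0024, -0.7798, -0.6261, 0.7172], [0.0, 0.0, 0.0, 1.0]]
top 401.0177353433781 401.0177353433781 281.7817962109895 209.3071937840878 [[0.0026, -0.9853, 0.1709, 0.405], [-1.0, -0.0025, 0.0009, -0.0372], [-0.0005, -0.1709, -0.9853, 1.0011], [0.0, 0.0, 0.0, 1.0]]
```

View pics/scene0.png

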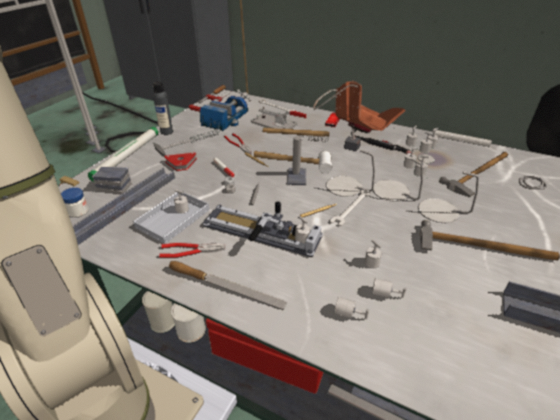

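View pics/top0.png

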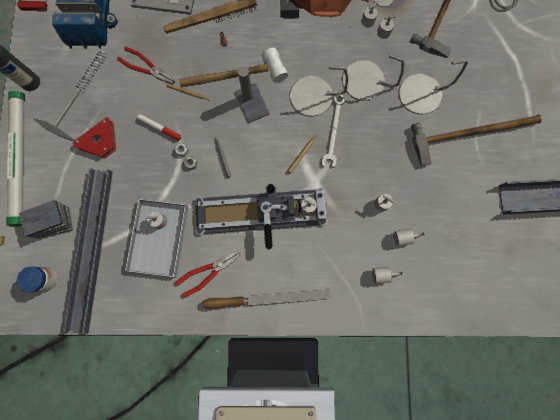

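```bash
cat > h.py <<'E'
import numpy as np,cv2
from station import sense,capture
def ray(c,u,v,z):
    M=c["cam_to_world"];d=M[:3,:3]@np.array([(u-c["cx"])/c["fx"],(v-c["cy"])/c["fy"],1]);o=M[:3,3]
    return o+d*(z-o[2])/d[2]
def proj(c,p):
    M=c["cam_to_world"];q=M[:3,:3].T@(np.asarray(p)-M[:3,3]);return np.array([c["fx"]*q[0]/q[2]+c["cx"],c["fy"]*q[1]/q[2]+c["cy"]])
def tri(c1,p1,c2,p2):
    A=[];b=[]
    for c,p in((c1,p1),(c2,p2)):
        M=c["cam_to_world"];d=M[:3,:3]@np.array([(p[0]-c["cx"])/c["fx"],(p[1]-c["cy"])/c["fy"],1]);d/=np.linalg.norm(d)
        P=np.eye(3)-np.outer(d,d);A.append(P);b.append(P@M[:3,3])
    return np.linalg.lstsq(np.vstack(A),np.hstack(b),rcond=None)[0]
def crop(c,fn,u0,v0,u1,v1,k,grid=10):
    im=cv2.resize(c["img"][v0:v1,u0:u1,::-1],None,fx=k,fy=k,interpolation=cv2.INTER_CUBIC)
    for u in range(-(-u0//grid)*grid,u1,grid):
        cv2.line(im,((u-u0)*k,0),((u-u0)*k,5),(0,255,255),1);cv2.putText(im,str(u),((u-u0)*k,14),0,.35,(0,255,255),1)
    for v in range(-(-v0//grid)*grid,v1,grid):
        cv2.line(im,(0,(v-v0)*k),(5,(v-v0)*k),(0,255,255),1);cv2.putText(im,str(v),(6,(v-v0)*k+4),0,.35,(0,255,255),1)
    cv2.imwrite(fn,im)
def need(p,R=None):  # world target TCP -> tool-frame shift mm
    s=sense();R=s["ee_rot"];return np.round(np.array(R).T@(np.asarray(p)-np.array(s["position"]))*1000,1)
E
python3 - <<'E'
from h import *
c=capture("top")
crop(c,"pics/t1.png",120,175,340,285,3)
crop(c,"pics/t2.png",350,180,450,290,5)
d=capture("scene")
crop(d,"pics/s1.png",130,180,340,265,3)
crop(d,"pics/s2.png",320,230,420,330,5)
E
```

```text
(no output)
```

View pics/t1.png

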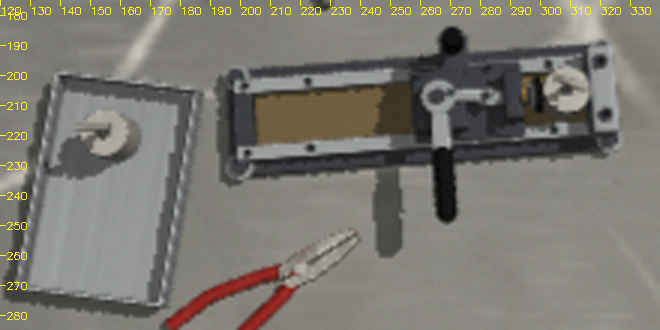

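View pics/t2.png

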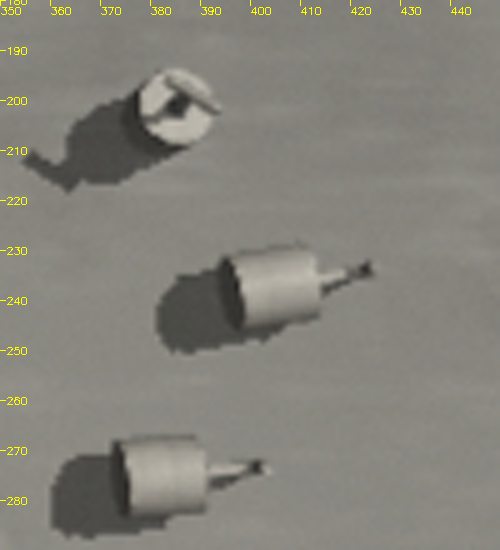

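View pics/s1.png

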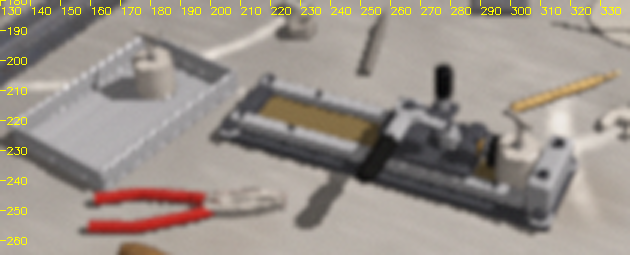

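View pics/s2.png

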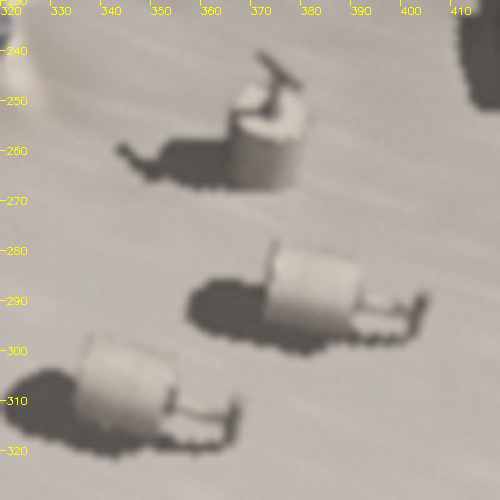

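```bash
python3 - <<'E'
from h import *
c=capture("top");d=capture("scene")
R=lambda n,u,v,z:print(n,np.round(ray(c,u,v,z)*1000,1))
R("knobtop",270.7,187.5,.078);R("hub",265.7,206.7,.06);R("griptip",269,247,.057);R("plugdone top",308.7,204.8,.05)
R("baseTL",197,199,.012);R("baseBL",197,235.5,.012);R("baseBR",326.5,226,.012);R("TR",324,189,.03)
R("screwTL",201.5,200.5,.022);R("BL",202,232,.022);R("stopscrew",321,195.3,.046);R("stopscrew2",322.2,213.2,.046)
R("trayTL",138.5,200,.024);R("TR",186.5,206,.024);R("BR",175,276,.024);R("BL",126,271,.024);R("traytop",155,219.5,.041)
R("A top",385.5,201.2,.038)
for n,p in (("Bu",[(396.5,238.5),(412,235.8),(421,234)]),("Cu",[(375,276),(391,274.5),(400,273.7)])):
  for q in p: R(n,*q,.019)
# scene check
S=lambda n,u,v,z:print('scene',n,np.round(ray(d,u,v,z)*1000,1))
S("knobtop",130+444/3,180+68/3,.078);S("tip",130+370/3,180+172/3,.057);S("A top",320+266/5,230+120/5,.038);S("done top",130+515/3,180+147/3,.05)
E
```

```text
knobtop [617.3 -10.   78. ]
hub [574.5   2.1  60. ]
griptip [478.8  -6.4  57. ]
plugdone top [ 581.2 -101.1   50. ]
baseTL [602.4 177.1  12. ]
baseBL [510.3 173.5  12. ]
baseBR [ 534.8 -147.5   12. ]
TR [ 624.8 -140.8   30. ]
screwTL [596.6 163.5  22. ]
BL [517.9 159.4  22. ]
stopscrew [ 605.5 -131.5   46. ]
stopscrew2 [ 561.4 -133.8   46. ]
trayTL [597.1 319.6  24. ]
TR [582.2 199.8  24. ]
BR [411.2 220.   24. ]
BL [422.7 338.7  24. ]
traytop [545.8 270.4  41. ]
A top [ 592.9 -289.9   38. ]
Bu [ 503.4 -318.    19. ]
Bu [ 510.1 -356.3   19. ]
Bu [ 514.6 -378.7   19. ]
Cu [ 412.5 -261.8   19. ]
Cu [ 416.1 -300.6   19. ]
Cu [ 418.1 -322.5   19. ]
scene knobtop [620.4 -10.1  78. ]
scene tip [488.2  -7.3  57. ]
scene A top [ 587.9 -289.3   38. ]
scene done top [580.3 -99.5  50. ]
```

```bash
cat >> h.py <<'E'
import sys
def go(*pts,yaw=None):
    """pts world mm; yaw target angle deg of tool z; prints tool shifts"""
    s=sense();R=np.array(s["ee_rot"]);p=np.array(s["position"])*1000
    a=np.degrees(np.arctan2(R[1,2],R[0,2]))
    print("at",p.round(1),"yaw",a.round(1),"t",round(s["time_s"],2),"w",round(s["gripper_width"]*85,1),"F",np.round(s["ft_force"],1))
    if yaw is not None:
        e=(a-yaw+90)%180-90;print("spin",np.round(np.radians(e),3))
    for q in pts: print(q,"->",(R.T@(np.array(q,float)-p)).round(1))
E
python3 -c "
from h import *
go((495,-50,150),(495,-50,45),yaw=3.5)"
```

```text
at [259.2 568.6 231.1] yaw 65.5 t 0.3 w 85.2 F [0.6 0.7 0.9]
spin 1.082
(495, -50, 150) -> [ 471.2   81.2 -465. ]
(495, -50, 45) -> [ 471.2  186.2 -465. ]
```

move_arm(
  motion="120 0 -120 0.2 1; 240 20 -240 0.5 1; 360 40 -360 0.8 1; 471 81 -465 1.08 1; 471 81 -465 1.08 1; 471 81 -465 1.08 1; 471 81 -465 1.08 1; 471 81 -465 1.08 1; 471 81 -465 1.08 1; 471 81 -465 1.08 1; 471 81 -465 1.08 1; 471 81 -465 1.08 1",
)

```text
time_s: 1.8
position: [0.4951, -0.0533, 0.15]
ee_rot: [[0.058, -0.0, 0.998], [-0.998, -0.001, 0.058], [0.001, -1.0, -0.0]]
ft_force: [0.2, 1.6, -0.2]
gripper_width: -0.0
```

```bash
python3 -c "
from h import *
go((495,-50,150),(495,-50,45),(495,30,45),yaw=3.5)"
```

```text
at [495.1 -53.3 150. ] yaw 3.3 t 1.8 w -0.0 F [ 0.2  1.6 -0.2]
spin -0.004
(495, -50, 150) -> [-3.3 -0.   0.1]
(495, -50, 45) -> [ -3.4 105.    0.2]
(495, 30, 45) -> [-83.3 104.9   4.8]
```

move_arm(
  motion="0 50 0 0 1; 0 105 0 0 1; 0 105 0 0 1; -15 105 0 0 1; -25 105 0 0 1; -32 105 0 0 1; -39 105 0 0 1; -46 105 0 0 1; -53 105 0 0 1; -60 105 0 0 1; -65 105 0 0 1; -65 105 0 0 1",
)

```text
time_s: 3.3
position: [0.4907, 0.0156, 0.0452]
ee_rot: [[0.064, -0.0, 0.998], [-0.998, 0.0, 0.064], [-0.0, -1.0, -0.0]]
ft_force: [-0.1, -0.1, 0.4]
gripper_width: 0.002
```

```bash
python3 -c "
from h import *
c=capture('top');crop(c,'pics/t3.png',120,150,360,300,3)
go((580,25,130))"
```

```text
at [490.8  15.2  45.2] yaw 3.6 t 3.35 w -0.0 F [-0.3  0.1  0.4]
(580, 25, 130) -> [ -4.1 -84.8  89.7]
```

View pics/t3.png

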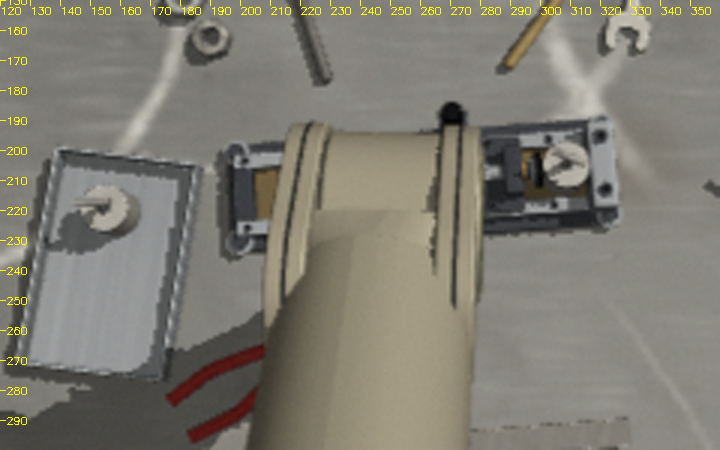

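```bash
python3 -c "
from h import *
c=capture('scene');crop(c,'pics/s3.png',130,160,350,270,3)"
```

```text
(no output)
```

View pics/s3.png

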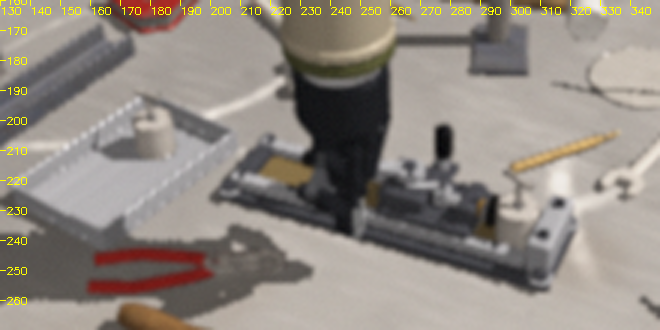

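```bash
python3 -c "
from h import *
go((622,-50,130),(622,-50,48),(615,80,48))"
```

```text
at [490.8  14.9  45.3] yaw 3.6 t 3.4 w -0.1 F [-0.5 -0.5  0.1]
(622, -50, 130) -> [ 73.  -84.7 126.9]
(622, -50, 48) -> [ 73.   -2.7 126.9]
(615, 80, 48) -> [-57.1  -2.7 128. ]
```

move_arm(
  motion="0 -60 0 0 1; 40 -85 60 0 1; 73 -85 127 0 1; 73 -85 127 0 1; 73 -40 127 0 1; 73 -3 127 0 1; 73 -3 127 0 1; 60 -3 127 0 1; 45 -3 127 0 1; 30 -3 127 0 1; 15 -3 127 0 1; 0 -3 127 0 1",
)

```text
time_s: 4.9
position: [0.6183, 0.0205, 0.0503]
ee_rot: [[0.061, 0.002, 0.998], [-0.998, -0.004, 0.061], [0.004, -1.0, 0.002]]
ft_force: [-1.6, -12.8, 2.2]
gripper_width: -0.0
```

```bash
python3 -c "
from h import *
c=capture('scene');crop(c,'pics/s4.png',130,160,350,270,3);go((617,80,48))"
```

```text
at [618.1  23.6  50.2] yaw 3.6 t 4.95 w -0.2 F [-2.6 -7.4  4.7]
(617, 80, 48) -> [-56.4   2.1   2.5]
```

View pics/s4.png

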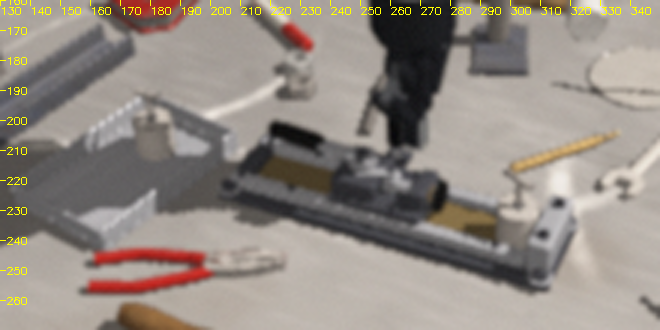

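Lever is open (grip at ~(228,205)), jaw sliding back. Continue the draw, then rise.

move_arm(
  motion="-15 0 0 0 1; -30 0 0 0 1; -45 0 0 0 1; -58 0 0 0 1; -66 0 0 0 1; -66 0 0 0 1; -50 0 0 0 1; -45 -80 0 0 1; -45 -80 0 0 0; -45 -80 0 0 0",
)

```text
time_s: 6.2
position: [0.6159, 0.0683, 0.1304]
ee_rot: [[0.063, 0.004, 0.998], [-0.998, 0.002, 0.063], [-0.001, -1.0, 0.004]]
ft_force: [-0.3, 0.4, -0.5]
gripper_width: 0.421
```

```bash
python3 -c "
from h import *
c=capture('scene');crop(c,'pics/s5.png',130,160,350,270,3);c=capture('top');crop(c,'pics/t5.png',120,150,360,300,3);go((581,-101,130),(581,-101,30))"
```

```text
at [614.3  68.4 127.6] yaw 3.6 t 6.3 w 50.7 F [ 0.4  0.3 -0.4]
(581, -101, 130) -> [167.   -2.4 -44. ]
(581, -101, 30) -> [167.   97.6 -43.9]
```

View pics/s5.png

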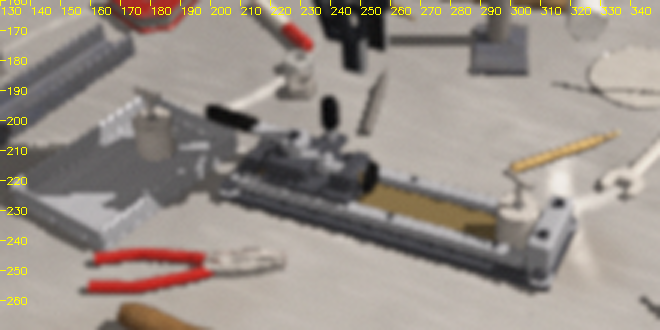

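View pics/t5.png

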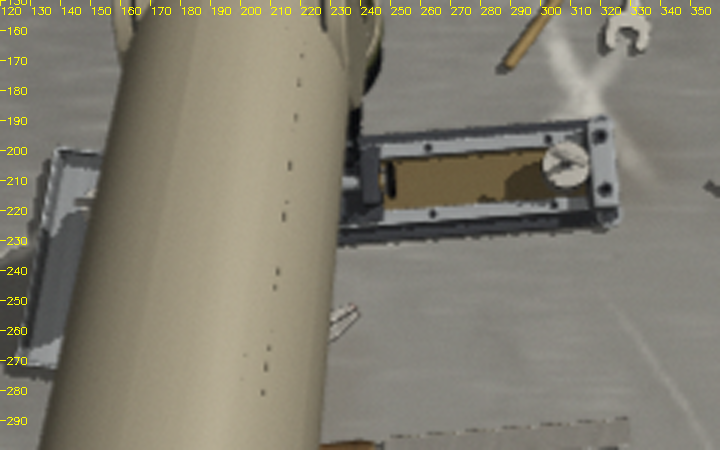

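move_arm(
  motion="60 -2 -44 0 0; 120 -2 -44 0 0; 167 -2 -44 0 0; 167 -2 -44 0 0; 167 40 -44 0 0; 167 80 -44 0 0; 167 102 -44 0 0; 167 102 -44 0 0",
)

```text
time_s: 7.3
position: [0.5795, -0.1001, 0.0237]
ee_rot: [[0.064, -0.005, 0.998], [-0.998, 0.0, 0.064], [-0.001, -1.0, -0.005]]
ft_force: [0.1, -0.1, -0.2]
gripper_width: 0.999
```

```bash
python3 -c "
from h import *
c=capture('scene');crop(c,'pics/s6.png',230,140,390,260,4);c=capture('top');go((581,-101,25))"
```

```text
at [ 581.4 -100.9   26.4] yaw 3.6 t 7.4 w 84.8 F [-0.  -0.8  0.3]
(581, -101, 25) -> [ 0.1  1.4 -0.4]
```

View pics/s6.png

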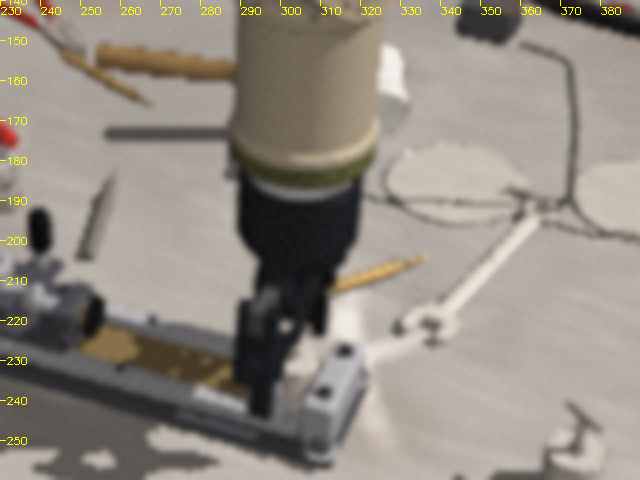

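move_arm(
  motion="0 0 0 0 0.7; 0 0 0 0 0.7; 0 0 0 0 0.7; 0 0 0 0 0.7; 0 0 0 0 0.7; 0 0 0 0 0.7",
)

```text
time_s: 8.15
position: [0.5821, -0.1014, 0.0273]
ee_rot: [[0.063, 0.002, 0.998], [-0.998, 0.0, 0.063], [-0.0, -1.0, 0.002]]
ft_force: [-2.0, 0.7, 6.6]
gripper_width: 0.426
```

```bash
python3 -c "
from h import *
go((463,275,135),(463,275,17))"
```

```text
at [ 582.1 -101.4   27.3] yaw 3.6 t 8.15 w 36.2 F [-2.   0.7  6.6]
(463, 275, 135) -> [-383.2 -107.7  -95. ]
(463, 275, 17) -> [-383.2   10.3  -95.2]
```

move_arm(
  motion="0 -50 0 0 0.7; 0 -108 0 0 0.7; 0 -108 0 0 0.7; -60 -108 -15 0 0.7; -120 -108 -30 0 0.7; -180 -108 -45 0 0.7; -240 -108 -60 0 0.7; -300 -108 -75 0 0.7; -350 -108 -90 0 0.7; -383 -108 -95 0 0.7; -383 -108 -95 0 0.7; -383 -70 -95 0 0.7",
)

```text
time_s: 9.65
position: [0.4637, 0.2754, 0.0971]
ee_rot: [[0.063, 0.003, 0.998], [-0.998, 0.002, 0.063], [-0.002, -1.0, 0.003]]
ft_force: [0.8, -0.1, -2.8]
gripper_width: 0.421
```

```bash
python3 -c "
from h import *
c=capture('scene');crop(c,'pics/s7.png',90,100,290,250,4);c=capture('top');go((463,275,17.5))"
```

```text
at [460.  272.3  92.3] yaw 3.6 t 9.75 w 35.8 F [-1.2 -1.1 -3.4]
(463, 275, 17.5) -> [-2.9 74.7  3.6]
```

View pics/s7.png

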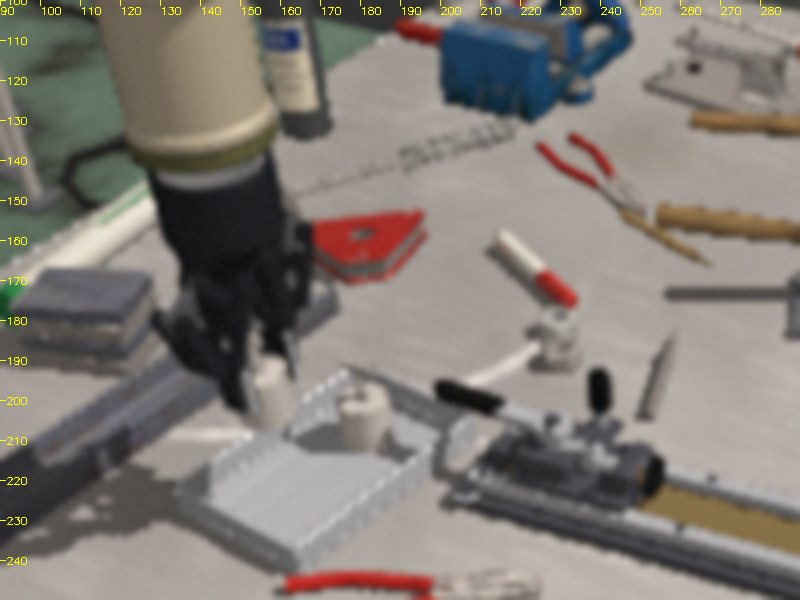

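move_arm(
  motion="0 40 0 0 0.7; 0 70 0 0 0.7; 0 76 0 0 0.7; 0 78 0 0 0.7; 0 78 0 0 0.7",
)

```text
time_s: 10.38
position: [0.4633, 0.2752, 0.0196]
ee_rot: [[0.063, 0.002, 0.998], [-0.998, 0.001, 0.063], [-0.001, -1.0, 0.002]]
ft_force: [0.0, -0.1, -3.1]
gripper_width: 0.419
```

move_arm(
  motion="0 0 0 0 0.4; 0 0 0 0 0.4; 0 0 0 0 0.4; 0 -40 0 0 0.4; 0 -110 0 0 0.4; 0 -110 0 0 0.4",
)

```text
time_s: 11.12
position: [0.4646, 0.2761, 0.1327]
ee_rot: [[0.063, 0.005, 0.998], [-0.998, 0.005, 0.063], [-0.005, -1.0, 0.006]]
ft_force: [0.5, 0.0, 0.1]
gripper_width: 0.599
```

```bash
python3 -c "
from h import *
c=capture('scene');crop(c,'pics/s8.png',90,100,290,250,4);c=capture('top');cv2.imwrite('pics/t8.png',c['img'][:,:,::-1]);go((590,-289,150))"
```

```text
at [462.9 275.3 129.4] yaw 3.6 t 11.22 w 51.1 F [-0.3  0.2 -0.8]
(590, -289, 150) -> [571.2 -21.5  91.3]
```

View pics/s8.png

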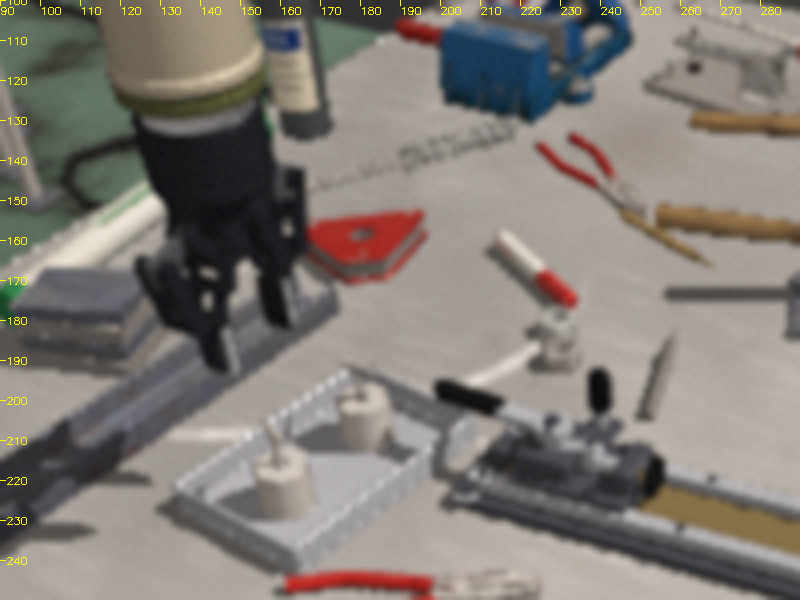

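View pics/t8.png

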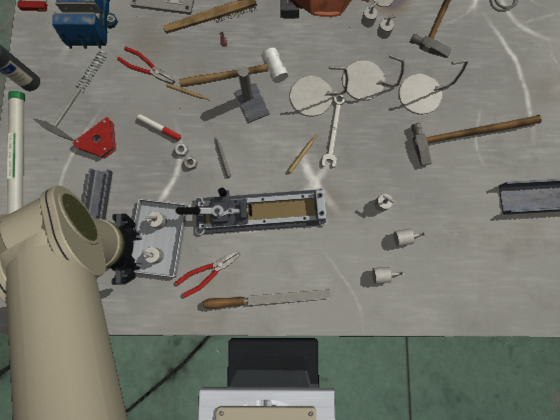

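move_arm(
  motion="60 -20 10 0 0.2; 120 -20 20 0 0.2; 180 -20 30 0 0; 240 -20 40 0 0; 300 -20 50 0 0; 360 -20 60 0 0; 420 -20 70 0 0; 480 -20 80 0 0; 540 -20 90 0 0; 571 -20 91 0 0; 571 -20 91 0 0; 571 -20 91 0 0",
)

```text
time_s: 12.72
position: [0.5889, -0.2881, 0.1468]
ee_rot: [[0.064, -0.002, 0.998], [-0.998, 0.001, 0.064], [-0.001, -1.0, -0.002]]
ft_force: [-0.1, 0.4, -0.1]
gripper_width: 0.997
```

```bash
python3 -c "
from h import *
c=capture('scene');crop(c,'pics/s9.png',270,140,430,260,4);go((590,-289.5,14))"
```

```text
at [ 589.3 -287.6  147.2] yaw 3.7 t 12.78 w 85.1 F [ 1.   0.7 -0.3]
(590, -289.5, 14) -> [  2.1 133.2   0.8]
```

View pics/s9.png

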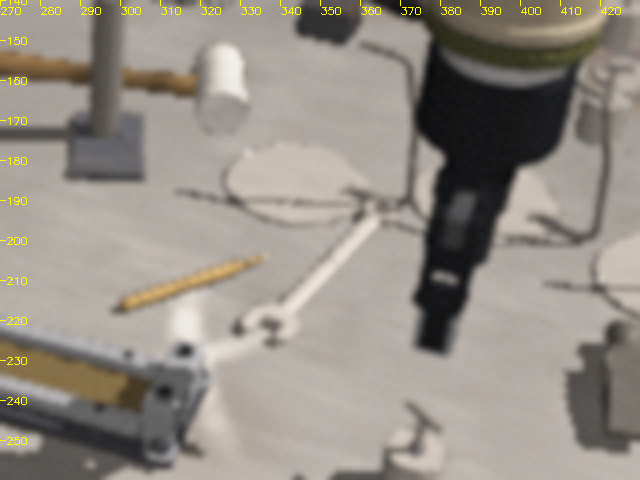

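move_arm(
  motion="2 50 1 0 0; 2 100 1 0 0; 2 134 1 0 0; 2 134 1 0 0; 2 134 1 0 0.7; 2 134 1 0 0.7; 2 134 1 0 0.7; 2 134 1 0 0.7; 2 134 1 0 0.7; 2 134 1 0 0.7",
)

```text
time_s: 14.02
position: [0.5919, -0.2915, 0.0164]
ee_rot: [[0.063, 0.003, 0.998], [-0.998, -0.0, 0.063], [0.001, -1.0, 0.003]]
ft_force: [0.5, 1.7, 9.5]
gripper_width: 0.421
```

```bash
python3 -c "
from h import *
go((582,-100,120),(582,-100,26))"
```

```text
at [ 591.9 -291.5   16.4] yaw 3.6 t 14.03 w 35.8 F [0.5 1.7 9.5]
(582, -100, 120) -> [-191.7 -103.7    2.6]
(582, -100, 26) -> [-191.7   -9.7    2.3]
```

move_arm(
  motion="0 -50 0 0 0.7; 0 -100 0 0 0.7; -60 -100 1 0 0.7; -120 -100 2 0 0.7; -170 -100 2 0 0.7; -190 -100 2 0 0.7; -190 -100 2 0 0.7; -190 -100 2 0 0.7; -190 -60 2 0 0.7",
)

```text
time_s: 15.15
position: [0.5826, -0.1036, 0.0766]
ee_rot: [[0.061, 0.006, 0.998], [-0.998, -0.001, 0.061], [0.001, -1.0, 0.006]]
ft_force: [-0.2, 0.7, -4.1]
gripper_width: 0.42
```

```bash
python3 -c "
from h import *
go((582,-100,26))
c=capture('scene');crop(c,'pics/s10.png',240,140,400,260,4);c=capture('top');crop(c,'pics/t10.png',220,170,380,290,4);go((582,-100,26))"
```

```text
at [ 582.6 -103.6   76.6] yaw 3.5 t 15.15 w 35.7 F [-0.2  0.7 -4.1]
(582, -100, 26) -> [-3.7 50.6 -0.7]
at [ 577.7 -102.6   71.1] yaw 3.5 t 15.25 w 35.6 F [-0.3  1.  -3.9]
(582, -100, 26) -> [-2.3 45.   4.8]
```

View pics/s10.png

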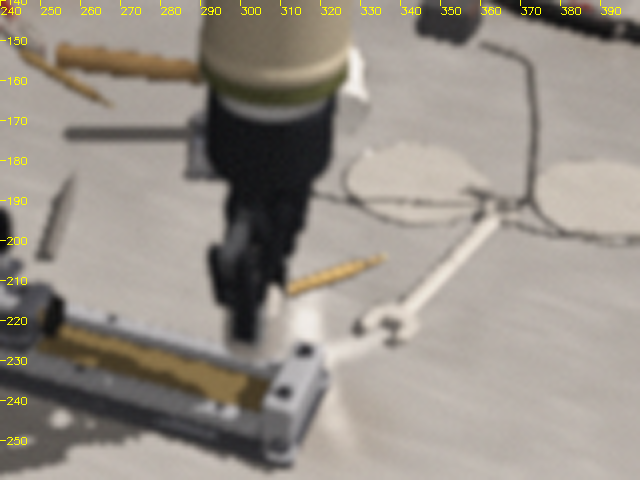

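View pics/t10.png

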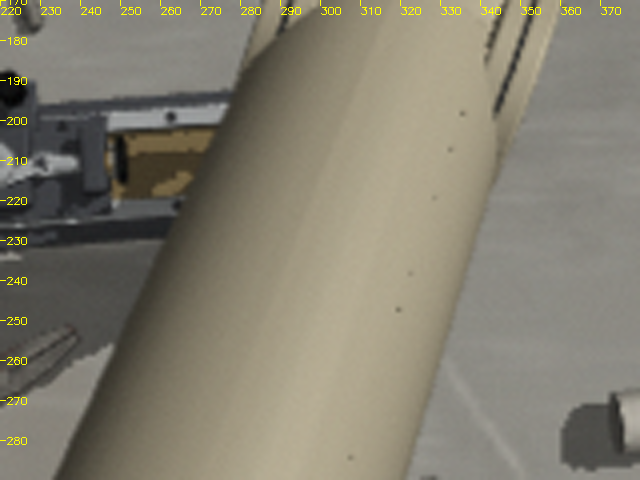

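move_arm(
  motion="0 0 0 0 0.7; 0 0 0 0 0.7; 0 0 0 0 0.7",
)

```text
time_s: 15.62
position: [0.581, -0.1017, 0.0753]
ee_rot: [[0.063, 0.002, 0.998], [-0.998, 0.0, 0.063], [-0.0, -1.0, 0.002]]
ft_force: [-0.3, 0.9, -2.2]
gripper_width: 0.424
```

```bash
python3 -c "
from h import *
go((582,-99,26))"
```

```text
at [ 581.  -101.7   75.3] yaw 3.6 t 15.62 w 36.0 F [-0.3  0.9 -2.2]
(582, -99, 26) -> [-2.6 49.3  1.1]
```

move_arm(
  motion="-3 0 1 0 0.7; -3 20 1 0 0.7; -3 38 1 0 0.7; -3 45 1 0 0.7; -3 48 1 0 0.7; -3 49 1 0 0.7; -3 49 1 0 0.7",
)

```text
time_s: 16.5
position: [0.5825, -0.0987, 0.0283]
ee_rot: [[0.063, 0.002, 0.998], [-0.998, 0.002, 0.063], [-0.002, -1.0, 0.003]]
ft_force: [-10.8, 2.9, 33.9]
gripper_width: 0.418
```

```bash
python3 -c "
from h import *
go((582,-99,26))
c=capture('scene');crop(c,'pics/s11.png',240,140,400,260,4)"
```

```text
at [582.5 -98.7  28.3] yaw 3.6 t 16.5 w 35.5 F [-10.8   2.9  33.9]
(582, -99, 26) -> [ 0.3  2.3 -0.5]
```

View pics/s11.png

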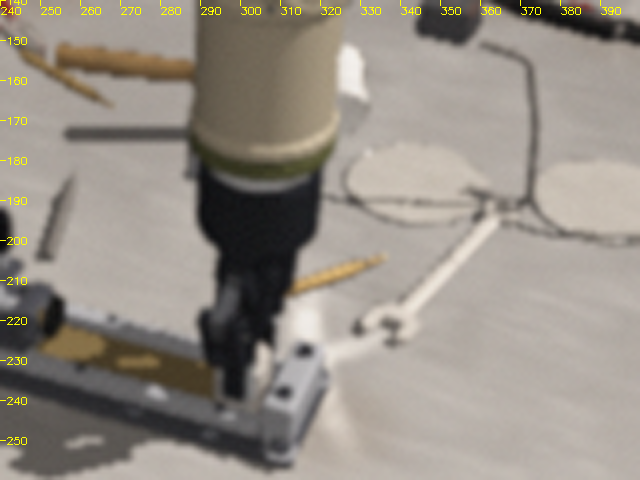

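move_arm(
  motion="0 -1 0 0 0.7; 0 -1 0 0 0.4; 0 -1 0 0 0.4; 0 -1 0 0 0.4; 0 -40 0 0 0.4; 0 -100 0 0 0.4; 30 -110 0 0 0.9; 90 -110 0 0 0.9; 150 -110 0 0 0.9; 200 -110 0 0 0.9; 200 -110 0 0 0.9; 200 -110 0 0 0.9",
)

```text
time_s: 18.05
position: [0.5937, -0.2977, 0.1347]
ee_rot: [[0.063, -0.001, 0.998], [-0.998, 0.001, 0.063], [-0.001, -1.0, -0.001]]
ft_force: [-0.4, 0.4, -0.5]
gripper_width: 0.101
```

```bash
python3 -c "
from h import *
c=capture('scene');crop(c,'pics/s12.png',240,170,420,330,4);c2=capture('top');crop(c2,'pics/t12.png',280,180,440,300,5);go((582,-99,26))"
```

```text
at [ 594.3 -296.4  135. ] yaw 3.7 t 18.15 w 8.4 F [ 0.   0.8 -0.4]
(582, -99, 26) -> [-197.7  109.2    0.6]
```

View pics/s12.png

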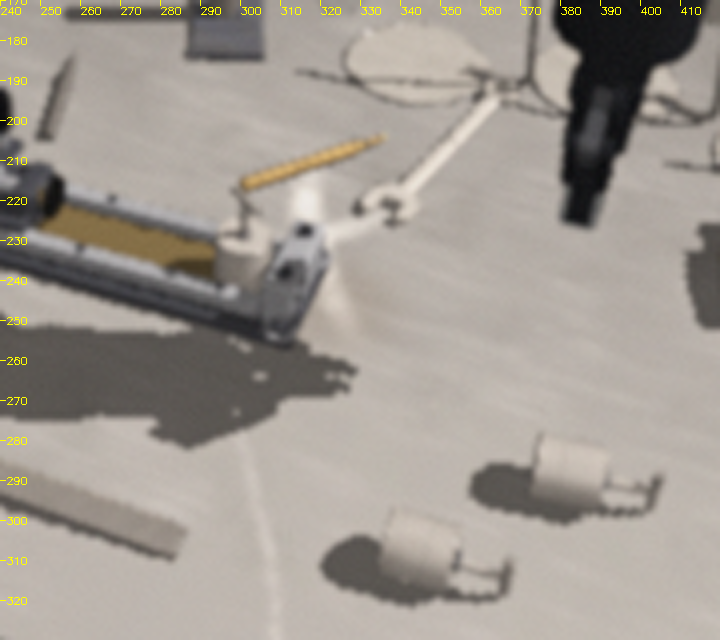

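View pics/t12.png

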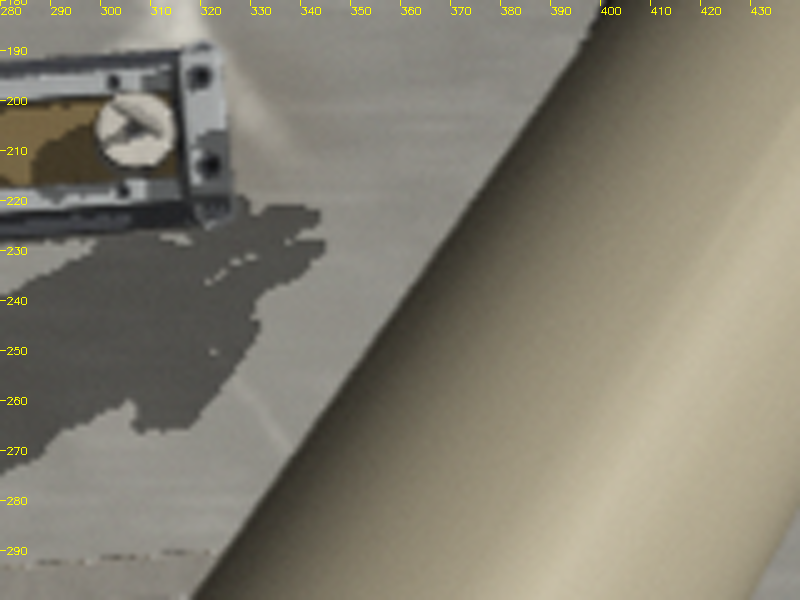

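```bash
python3 -c "
from h import *
c=capture('scene')
for uv,z in (((403.5,292.5),.019),((404.5,288.5),.033),((366.5,312.5),.019),((366.8,308.5),.033)): print((ray(c,*uv,z)*1000).round(1))
go((515,-384,90),(515,-384,27.5),yaw=9.9)"
```

```text
[ 517.9 -382.9   19. ]
[ 517.5 -382.4   33. ]
[ 425.4 -324.    19. ]
[ 424.7 -322.7   33. ]
at [ 594.3 -296.4  135.1] yaw 3.7 t 18.2 w 8.5 F [ 0.5 -0.   0.3]
spin -0.108
(515, -384, 90) -> [ 82.3  45.  -84.8]
(515, -384, 27.5) -> [ 82.4 107.5 -84.8]
```

move_arm(
  motion="40 0 -40 -0.05 0.75; 82 40 -83 -0.108 0.75; 82 45 -83 -0.108 0.75; 82 45 -83 -0.108 0.75; 82 45 -83 -0.108 0.75",
)

```text
time_s: 18.82
position: [0.5181, -0.3835, 0.0909]
ee_rot: [[0.173, 0.001, 0.985], [-0.985, 0.0, 0.173], [-0.0, -1.0, 0.001]]
ft_force: [0.4, -0.3, -1.0]
gripper_width: 0.252
```

```bash
python3 -c "
from h import *
go((516.5,-383.5,27.5),yaw=9.9)
c=capture('scene');crop(c,'pics/s13.png',330,200,450,320,5)"
```

```text
at [ 518.1 -383.5   90.9] yaw 10.0 t 18.82 w 21.4 F [ 0.4 -0.3 -1. ]
spin 0.001
(516.5, -383.5, 27.5) -> [-0.3 63.4 -1.6]
```

View pics/s13.png

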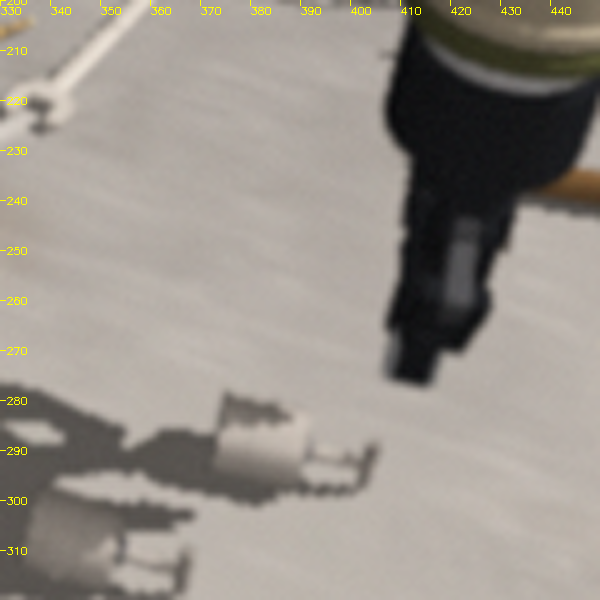

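move_arm(
  motion="0 40 -1 0 0.75; 0 63 -1 0 0.75; 0 63 -1 0 0.75; 0 63 -1 0 1; 0 63 -1 0 1; 0 63 -1 0 1; 0 63 -1 0 1; -3 58 -1 0 1; -6 52 -1 0 1; -10 47 -1 0 1; -10 47 -1 0 1",
)

```text
time_s: 20.25
position: [0.5136, -0.375, 0.0436]
ee_rot: [[0.171, 0.0, 0.985], [-0.985, 0.0, 0.171], [-0.0, -1.0, 0.0]]
ft_force: [-0.1, -1.0, -0.7]
gripper_width: 0.014
```

```bash
python3 -c "
from h import *
go((516.5,-383.5,27.5),yaw=9.9)
c=capture('scene');crop(c,'pics/s14.png',330,200,450,320,5)"
```

```text
at [ 513.6 -375.    43.6] yaw 9.8 t 20.25 w 1.2 F [-0.1 -1.  -0.7]
spin -0.001
(516.5, -383.5, 27.5) -> [ 8.9 16.1  1.4]
```

View pics/s14.png

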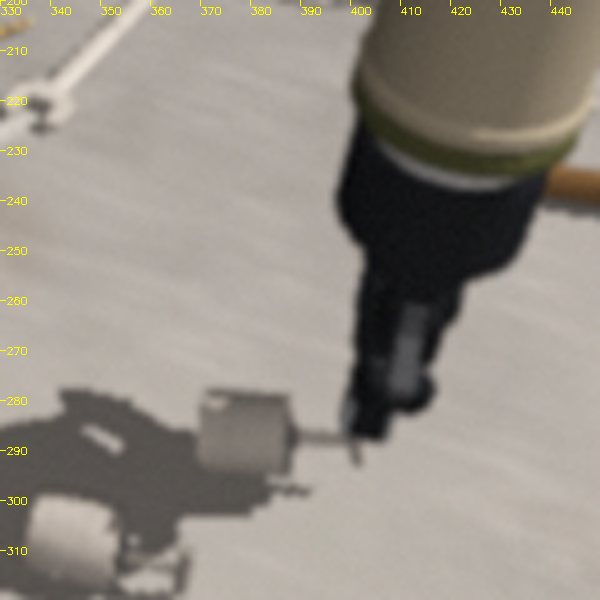

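move_arm(
  motion="-4 -5 0 0 1; -9 -9 0 0 1; -14 -13 0 0 1; -14 -13 0 0 1; -14 -13 0 0 1",
)

```text
time_s: 20.92
position: [0.511, -0.3615, 0.0562]
ee_rot: [[0.17, -0.0, 0.985], [-0.985, 0.0, 0.17], [-0.0, -1.0, -0.0]]
ft_force: [-1.1, 0.8, -3.6]
gripper_width: 0.011
```

```bash
python3 -c "
from h import *
go((516.5,-383.5,27.5),yaw=9.9)
c=capture('scene');crop(c,'pics/s15.png',330,200,450,320,5)"
```

```text
at [ 511.  -361.5   56.2] yaw 9.8 t 20.93 w 0.9 F [-1.1  0.8 -3.6]
spin -0.002
(516.5, -383.5, 27.5) -> [22.6 28.7  1.7]
```

View pics/s15.png

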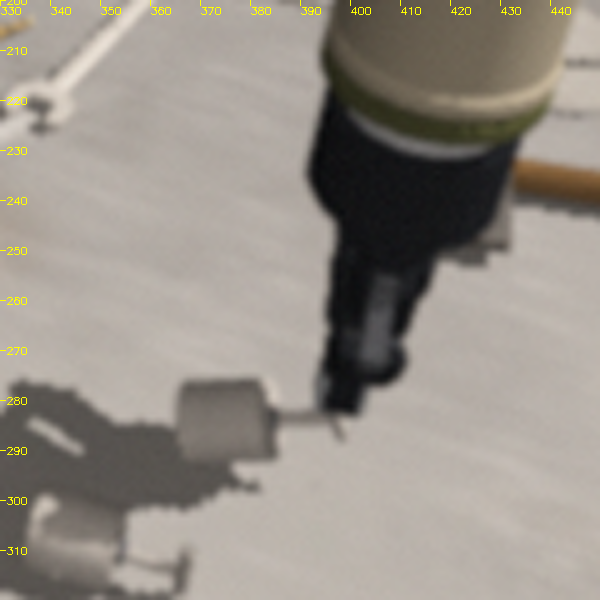

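move_arm(
  motion="-14 -60 0 0 1; -14 -60 0 0 1; -14 -60 0 0 1; -14 -60 0 0 1; -14 -60 0 0 1",
)

```text
time_s: 21.6
position: [0.5082, -0.3478, 0.1154]
ee_rot: [[0.17, -0.001, 0.985], [-0.985, 0.0, 0.17], [-0.001, -1.0, -0.001]]
ft_force: [0.6, 1.5, 0.7]
gripper_width: -0.001
```

```bash
python3 -c "
from h import *
go((516.5,-383.5,27.5),yaw=9.9)
c=capture('scene');crop(c,'pics/s16.png',310,200,430,320,5)"
```

```text
at [ 508.2 -347.8  115.4] yaw 9.8 t 21.6 w -0.1 F [0.6 1.5 0.7]
spin -0.002
(516.5, -383.5, 27.5) -> [36.6 87.9  2.3]
```

View pics/s16.png

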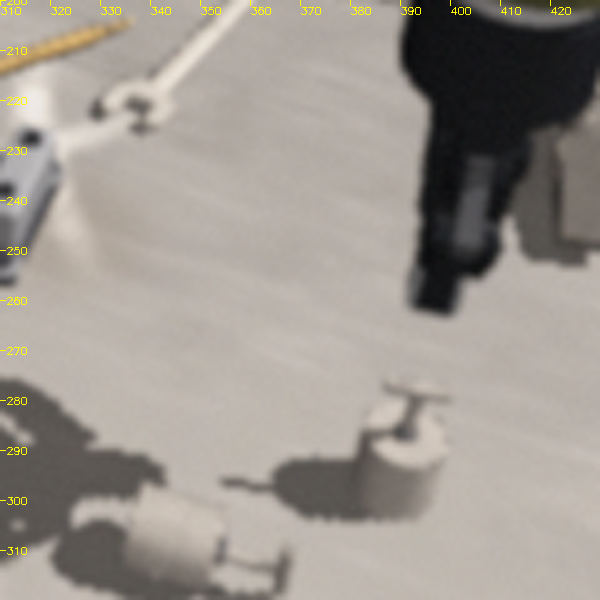

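```bash
python3 -c "
from h import *
c=capture('scene');print((ray(c,391,286,.038)*1000).round(1))
# silhouettes of body at mid height z=19: centre column
print((ray(c,390.5,294.5,.019)*1000).round(1), (ray(c,390,302,.0)*1000).round(1))
c2=capture('top');crop(c2,'pics/t16.png',340,180,460,290,5)
"
```

```text
[ 506.2 -353.6   38. ]
[ 498.6 -358.    19. ] [ 493.6 -361.6    0. ]
```

View pics/t16.png

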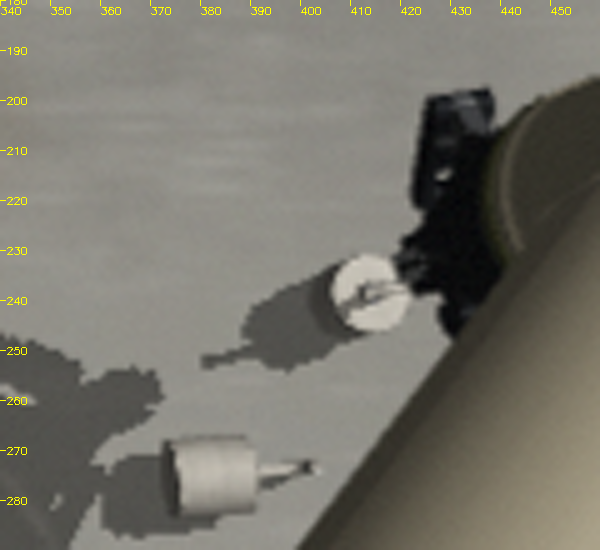

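```bash
python3 -c "
from h import *
c2=capture('top');p=ray(c2,414.2,238.4,.038)*1000;print(p.round(1))
go((503.5,-356,115),(503.5,-356,16),yaw=3.5)
"
```

```text
[ 501.8 -355.1   38. ]
at [ 508.5 -347.9  116. ] yaw 9.8 t 21.8 w -0.2 F [ 0.7  0.  -0.1]
spin 0.11
(503.5, -356, 115) -> [ 7.1  1.  -6.3]
(503.5, -356, 16) -> [  7.2 100.   -6.2]
```

move_arm(
  motion="7 0 -6 0.11 0; 7 0 -6 0.11 0; 7 0 -6 0.11 0; 7 0 -6 0.11 0; 7 40 -6 0.11 0; 7 80 -6 0.11 0; 7 100 -6 0.11 0; 7 100 -6 0.11 0; 7 100 -6 0.11 0.7; 7 100 -6 0.11 0.7; 7 100 -6 0.11 0.7; 7 100 -6 0.11 0.7",
)

```text
time_s: 23.3
position: [0.5045, -0.3561, 0.0176]
ee_rot: [[0.061, 0.002, 0.998], [-0.998, -0.0, 0.061], [0.0, -1.0, 0.002]]
ft_force: [-1.3, 1.2, 8.5]
gripper_width: 0.426
```

move_arm(
  motion="0 0 0 0 0.7; 0 0 0 0 0.7; 0 -40 0 0 0.7; 0 -90 0 0 0.7; 0 -90 0 0 0.7; 0 -90 0 0 0.7",
)

```text
time_s: 24.05
position: [0.5036, -0.3551, 0.1055]
ee_rot: [[0.061, -0.001, 0.998], [-0.998, 0.001, 0.061], [-0.001, -1.0, -0.0]]
ft_force: [0.8, 0.2, -4.3]
gripper_width: 0.423
```

```bash
python3 -c "
from h import *
go((580,-59.5,120),(580,-59.5,80),yaw=3.6)
c=capture('scene');crop(c,'pics/s17.png',310,200,430,320,5)
"
```

```text
at [ 503.6 -355.1  105.5] yaw 3.5 t 24.05 w 36.0 F [ 0.8  0.2 -4.3]
spin -0.002
(580, -59.5, 120) -> [-290.4  -14.2   94.3]
(580, -59.5, 80) -> [-290.4   25.8   94.4]
```

View pics/s17.png

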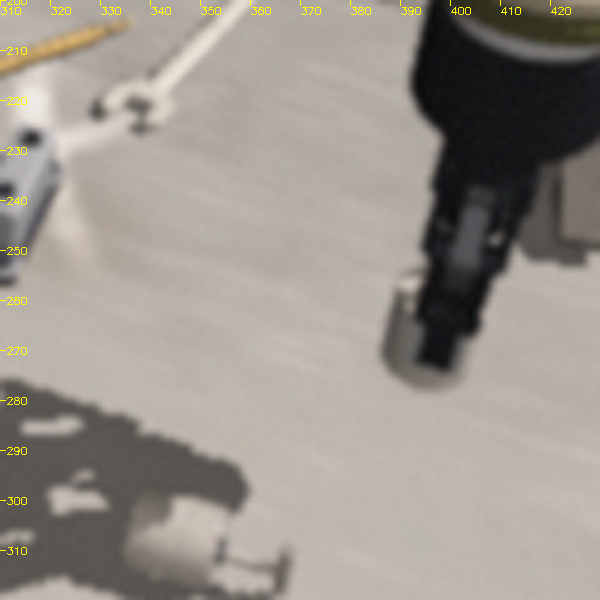

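move_arm(
  motion="0 -20 0 0 0.7; -60 -20 20 0 0.7; -120 -20 40 0 0.7; -180 -20 60 0 0.7; -240 -20 80 0 0.7; -291 -20 94 0 0.7; -291 -20 94 0 0.7; -291 -20 94 0 0.7; -291 20 94 0 0.7; -291 30 94 0 0.7; -291 30 94 0 0.7; -291 30 94 0 0.7",
)

```text
time_s: 25.6
position: [0.5807, -0.0602, 0.0776]
ee_rot: [[0.06, 0.002, 0.998], [-0.998, -0.0, 0.06], [0.0, -1.0, 0.002]]
ft_force: [-0.1, 0.1, -4.8]
gripper_width: 0.423
```

```bash
python3 -c "
from h import *
go((580,-58.5,28),yaw=3.6)
c=capture('scene');crop(c,'pics/s18.png',230,160,350,270,5)
"
```

```text
at [580.7 -60.2  77.6] yaw 3.4 t 25.6 w 35.9 F [-0.1  0.1 -4.8]
spin -0.003
(580, -58.5, 28) -> [-1.8 49.6 -0.7]
```

View pics/s18.png

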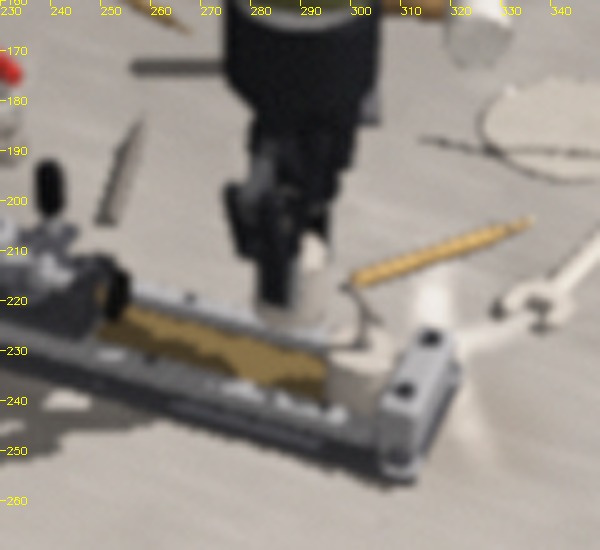

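move_arm(
  motion="-2 0 -1 0 0.7; -2 25 -1 0 0.7; -2 40 -1 0 0.7; -2 46 -1 0 0.7; -2 48 -1 0 0.7; -2 48 -1 0 0.7; -2 48 -1 0 0.7",
)

```text
time_s: 26.52
position: [0.5798, -0.0578, 0.0296]
ee_rot: [[0.061, 0.002, 0.998], [-0.998, 0.0, 0.061], [-0.0, -1.0, 0.002]]
ft_force: [-3.3, -0.0, 5.0]
gripper_width: 0.422
```

```bash
python3 -c "
from h import *
go((580,-58.5,28),yaw=3.6)
c=capture('scene');crop(c,'pics/s19.png',230,160,350,270,5)
"
```

```text
at [579.8 -57.8  29.6] yaw 3.5 t 26.52 w 35.8 F [-3.3 -0.   5. ]
spin -0.002
(580, -58.5, 28) -> [0.7 1.6 0.2]
```

View pics/s19.png

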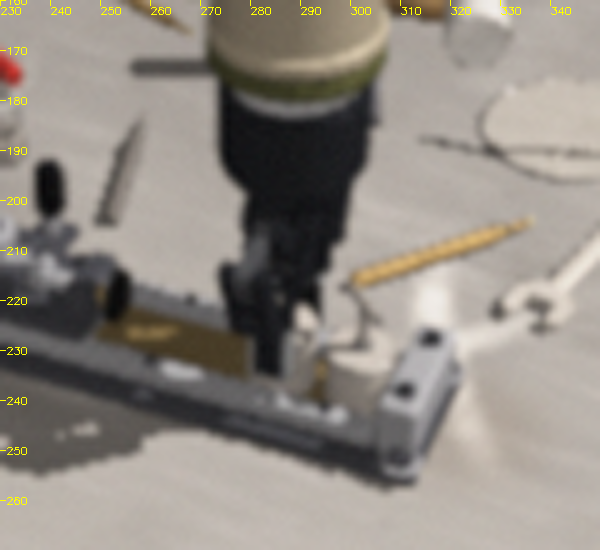

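move_arm(
  motion="0 0 0 0 0.4; 0 0 0 0 0.4; 0 0 0 0 0.4; 0 -40 0 0 0.4; 0 -100 0 0 0.5; 60 -105 -30 0 0.75; 120 -105 -60 0 0.75; 180 -105 -90 0 0.75; 220 -105 -120 0 0.75; 260 -105 -150 0 0.75; 260 -105 -150 0 0.75; 260 -105 -150 0 0.75",
)

```text
time_s: 28.08
position: [0.4454, -0.3258, 0.1332]
ee_rot: [[0.061, 0.0, 0.998], [-0.998, 0.0, 0.061], [-0.0, -1.0, 0.0]]
ft_force: [0.9, -0.2, 0.0]
gripper_width: 0.25
```

```bash
python3 -c "
from h import *
c=capture('scene');crop(c,'pics/s20.png',230,180,400,330,4)
c=capture('top');crop(c,'pics/t20.png',220,170,440,300,3)
"
```

```text
(no output)
```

View pics/s20.png

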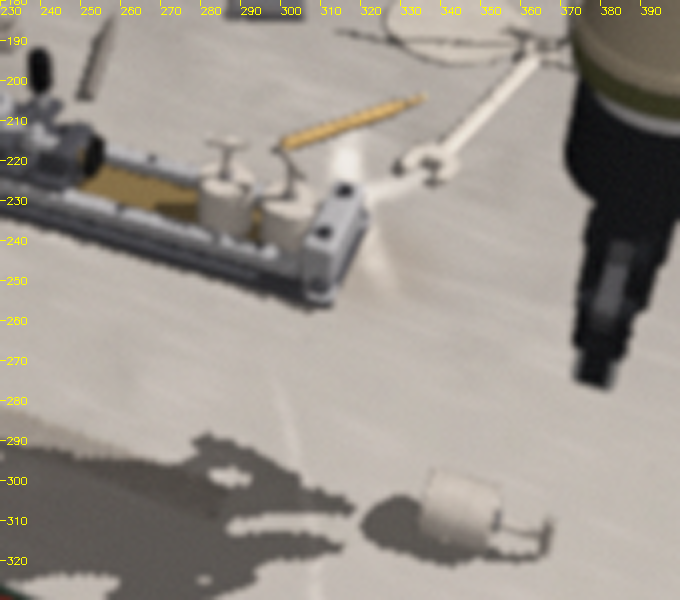

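View pics/t20.png

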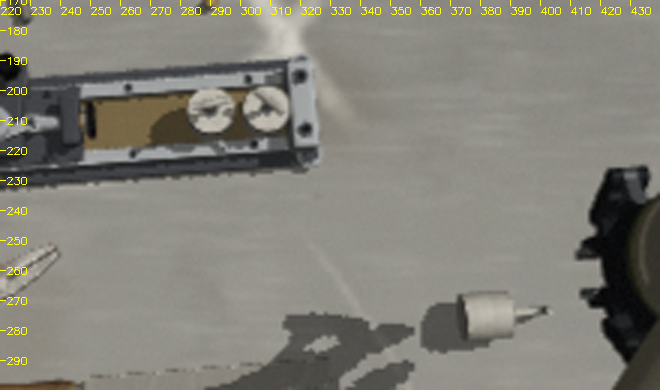

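```bash
python3 -c "
from h import *
c=capture('scene');t=capture('top')
crop(c,'pics/s21.png',320,285,380,330,10,5);crop(t,'pics/t21.png',360,255,420,295,10,5)
for p in ((418.5,-325),(421.5,-325),(425,-325)):
  for z in(5,19,33): print(p,z,proj(c,np.array([*p,z])/1000).round(1),proj(t,np.array([*p,z])/1000).round(1))
"
```

```text
(418.5, -325) 5 [365.1 319. ] [399.4 273.6]
(418.5, -325) 19 [366. 315.] [401.  273.5]
(418.5, -325) 33 [367. 311.] [402.8 273.5]
(421.5, -325) 5 [365.5 318. ] [399.3 272.4]
(421.5, -325) 19 [366.4 314. ] [401.  272.3]
(421.5, -325) 33 [367.4 310. ] [402.7 272.2]
(425, -325) 5 [365.9 316.8] [399.2 270.9]
(425, -325) 19 [366.9 312.8] [400.9 270.8]
(425, -325) 33 [367.9 308.8] [402.6 270.7]
```

View pics/s21.png

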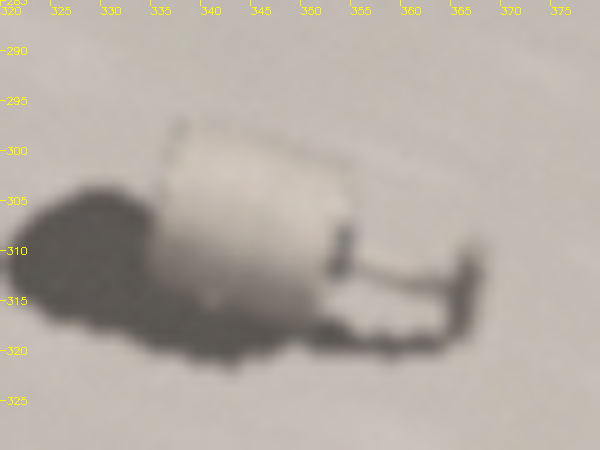

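View pics/t21.png

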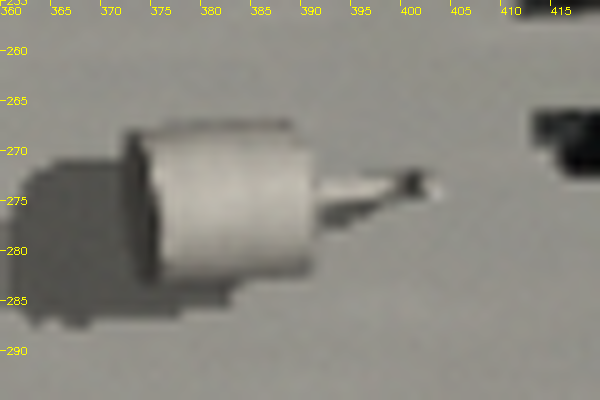

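```bash
python3 -c "
from h import *
go((419.5,-325.5,90),(419.5,-325.5,26.5),yaw=6.0)
"
```

```text
at [ 445.9 -325.2  133.2] yaw 3.6 t 28.27 w 21.1 F [-0.5  0.1 -0.8]
spin -0.041
(419.5, -325.5, 90) -> [ -1.3  43.2 -26.4]
(419.5, -325.5, 26.5) -> [ -1.3 106.7 -26.4]
```

move_arm(
  motion="-1 20 -26 -0.041 0.75; -1 43 -26 -0.041 0.75; -1 43 -26 -0.041 0.75; -1 70 -26 -0.041 0.75; -1 106 -26 -0.041 0.75; -1 106 -26 -0.041 0.75; -1 106 -26 -0.041 0.75; -1 106 -26 -0.041 1; -1 106 -26 -0.041 1; -1 106 -26 -0.041 1; -1 106 -26 -0.041 1",
)

```text
time_s: 29.65
position: [0.4196, -0.3279, 0.028]
ee_rot: [[0.101, 0.002, 0.995], [-0.995, -0.002, 0.101], [0.002, -1.0, 0.001]]
ft_force: [0.1, -4.6, 5.1]
gripper_width: 0.014
```

```bash
python3 -c "
from h import *
go((419.5,-325.5,90),(419.5,-325.5,26.5),yaw=6.0)
"
```

```text
at [ 419.6 -327.9   28. ] yaw 5.8 t 29.65 w 1.2 F [ 0.1 -4.6  5.1]
spin -0.003
(419.5, -325.5, 90) -> [ -2.3 -62.    0.3]
(419.5, -325.5, 26.5) -> [-2.4  1.5  0.2]
```

move_arm(
  motion="-3 -5 0 0 1; -6 -10 0 0 1; -10 -16 0 0 1; -16 -23 0 0 1; -22 -29 0 0 1; -30 -34 0 0 1; -38 -39 0 0 1; -38 -39 0 0 1",
)

```text
time_s: 30.65
position: [0.4154, -0.2882, 0.0666]
ee_rot: [[0.103, 0.001, 0.995], [-0.995, 0.001, 0.103], [-0.001, -1.0, 0.001]]
ft_force: [0.3, -0.5, -3.2]
gripper_width: 0.014
```

```bash
python3 -c "
from h import *
go((419.5,-325.5,90),yaw=6.0)
c=capture('scene');crop(c,'pics/s22.png',280,220,400,330,5)
"
```

```text
at [ 415.4 -288.2   66.6] yaw 5.9 t 30.65 w 1.2 F [ 0.3 -0.5 -3.2]
spin -0.002
(419.5, -325.5, 90) -> [ 37.5 -23.4   0.2]
```

View pics/s22.png

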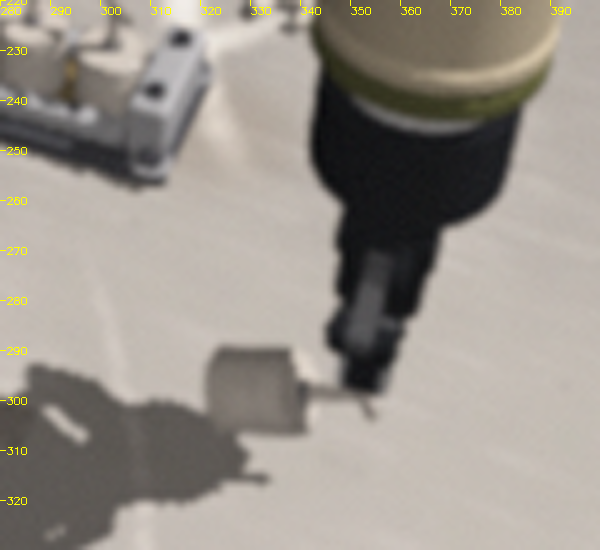

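move_arm(
  motion="0 -20 0 0 1; 0 -20 0 0 1; 0 -20 0 0 1",
)

```text
time_s: 31.08
position: [0.415, -0.289, 0.0857]
ee_rot: [[0.102, -0.0, 0.995], [-0.995, 0.0, 0.102], [-0.0, -1.0, -0.0]]
ft_force: [-0.1, 0.6, -4.0]
gripper_width: 0.009
```

```bash
python3 -c "
from h import *
go((419.5,-325.5,90),yaw=6.0)
c=capture('scene');crop(c,'pics/s23.png',280,220,400,330,5)
"
```

```text
at [ 415.  -289.    85.7] yaw 5.8 t 31.07 w 0.8 F [-0.1  0.6 -4. ]
spin -0.003
(419.5, -325.5, 90) -> [36.8 -4.3  0.8]
```

View pics/s23.png

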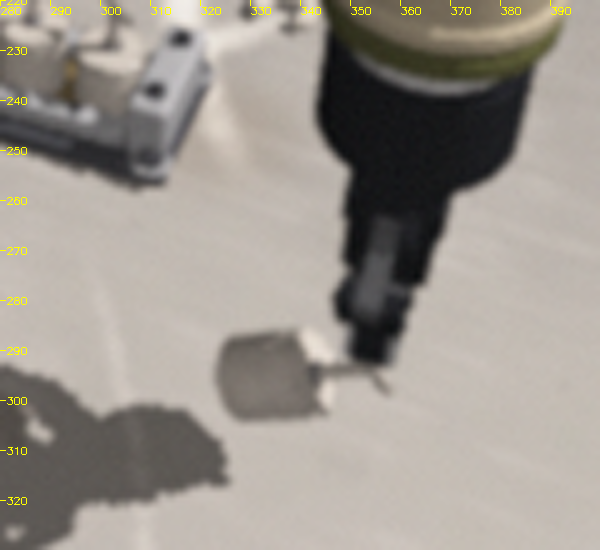

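move_arm(
  motion="0 5 0 0 1; 0 10 0 0 1; 0 14 0 0 1; 0 14 0 0 1; 0 -6 0 0 1; 0 -6 0 0 1; 0 -6 0 0 1",
)

```text
time_s: 32.0
position: [0.4153, -0.289, 0.0921]
ee_rot: [[0.102, 0.001, 0.995], [-0.995, 0.0, 0.102], [-0.0, -1.0, 0.001]]
ft_force: [0.1, 0.7, 0.1]
gripper_width: -0.001
```

```bash
python3 -c "
from h import *
go((419.5,-325.5,90),yaw=6.0)
c=capture('scene');crop(c,'pics/s24.png',280,220,400,330,5)
"
```

```text
at [ 415.3 -289.    92.1] yaw 5.9 t 32.0 w -0.1 F [0.1 0.7 0.1]
spin -0.002
(419.5, -325.5, 90) -> [36.8  2.1  0.4]
```

View pics/s24.png

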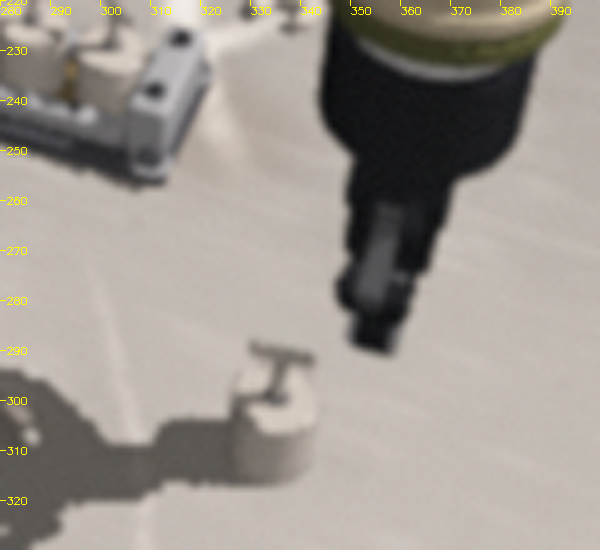

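```bash
python3 -c "
from h import *
c=capture('scene');print((ray(c,335,299.5,.038)*1000).round(1))
c2=capture('top');crop(c2,'pics/t24.png',340,210,440,310,5)
"
```

```text
[ 412.3 -254.5   38. ]
```

View pics/t24.png

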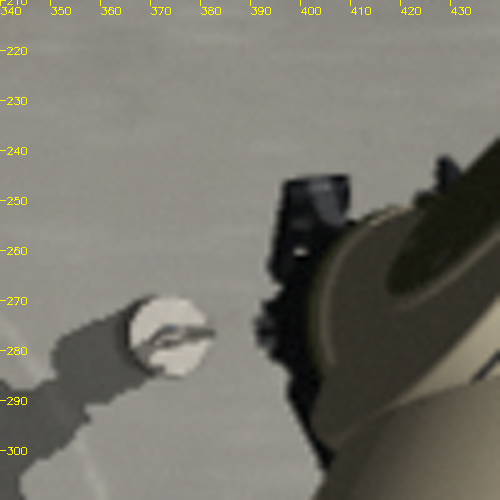

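```bash
python3 -c "
from h import *
c2=capture('top');print((ray(c2,373.8,277.2,.038)*1000).round(1))
go((410.5,-255,100),(410.5,-255,16),yaw=3.6)
"
```

```text
[ 409.5 -254.5   38. ]
at [ 414.9 -289.    91.9] yaw 5.8 t 32.2 w -0.0 F [-0.5  0.   0.1]
spin 0.039
(410.5, -255, 100) -> [-34.3  -8.1  -1. ]
(410.5, -255, 16) -> [-34.2  75.9  -0.9]
```

move_arm(
  motion="0 -10 0 0 0; -34 -10 -1 0.039 0; -34 -10 -1 0.039 0; -34 -10 -1 0.039 0; -34 -10 -1 0.039 0; -34 20 -1 0.039 0; -34 50 -1 0.039 0; -34 76 -1 0.039 0; -34 76 -1 0.039 0; -34 76 -1 0.039 0.7; -34 76 -1 0.039 0.7; -34 76 -1 0.039 0.7",
)

```text
time_s: 33.7
position: [0.4116, -0.2556, 0.0175]
ee_rot: [[0.063, 0.002, 0.998], [-0.998, 0.0, 0.063], [0.0, -1.0, 0.002]]
ft_force: [-3.9, 2.9, 13.4]
gripper_width: 0.423
```

move_arm(
  motion="0 0 0 0 0.7; 0 0 0 0 0.7; 0 0 0 0 0.7; 0 -50 0 0 0.7; 0 -110 0 0 0.7; 0 -110 0 0 0.7; 0 -110 0 0 0.7",
)

```text
time_s: 34.58
position: [0.4104, -0.2546, 0.1257]
ee_rot: [[0.064, -0.0, 0.998], [-0.998, 0.001, 0.064], [-0.001, -1.0, 0.0]]
ft_force: [-0.4, 0.8, -3.8]
gripper_width: 0.418
```

```bash
python3 -c "
from h import *
go((577.5,-16.5,120),(577.5,-16.5,75),yaw=3.6)
c=capture('scene');crop(c,'pics/s25.png',230,180,370,320,4)
"
```

```text
at [ 410.4 -254.6  125.7] yaw 3.6 t 34.58 w 35.6 F [-0.4  0.8 -3.8]
spin 0.001
(577.5, -16.5, 120) -> [-227.     6.   181.9]
(577.5, -16.5, 75) -> [-226.9   51.   181.9]
```

View pics/s25.png

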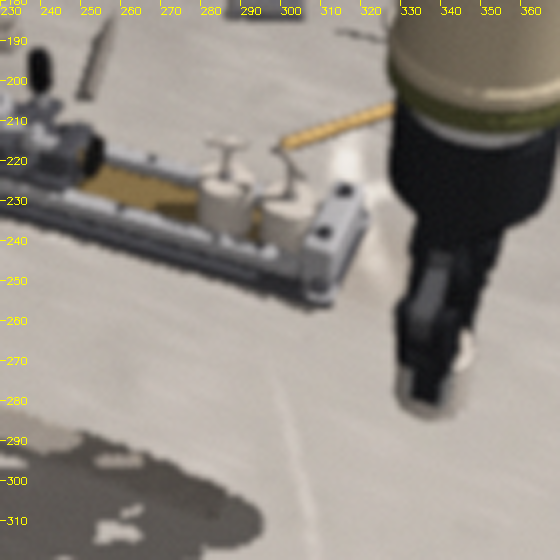

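move_arm(
  motion="-45 0 40 0 0.7; -90 0 80 0 0.7; -135 0 120 0 0.7; -180 0 150 0 0.7; -227 0 182 0 0.7; -227 0 182 0 0.7; -227 0 182 0 0.7; -227 40 182 0 0.7; -227 50 182 0 0.7; -227 50 182 0 0.7; -227 50 182 0 0.7",
)

```text
time_s: 36.0
position: [0.5786, -0.0178, 0.0775]
ee_rot: [[0.062, 0.001, 0.998], [-0.998, 0.0, 0.062], [-0.0, -1.0, 0.001]]
ft_force: [-0.2, -0.2, -3.1]
gripper_width: 0.422
```

```bash
python3 -c "
from h import *
go((577.3,-16.5,29.5),yaw=3.6)
c=capture('scene');crop(c,'pics/s26.png',220,150,340,270,5)
"
```

```text
at [578.6 -17.8  77.5] yaw 3.6 t 36.0 w 35.9 F [-0.2 -0.2 -3.1]
spin -0.0
(577.3, -16.5, 29.5) -> [-1.4 48.  -1.3]
```

View pics/s26.png

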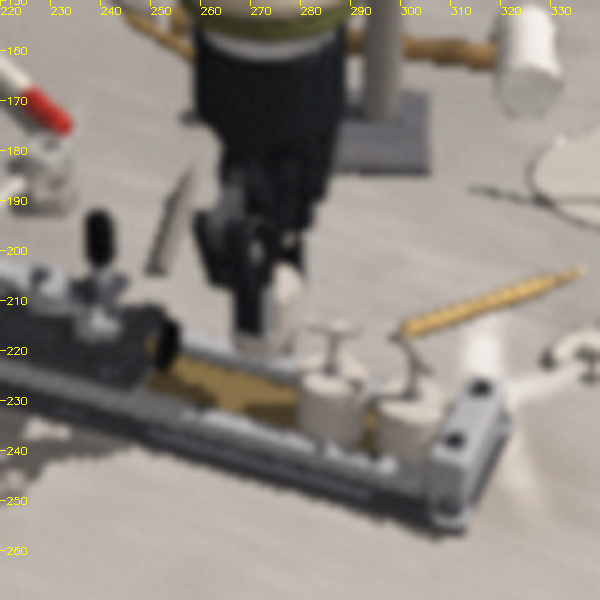

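move_arm(
  motion="-2 0 -1 0 0.7; -2 25 -1 0 0.7; -2 40 -1 0 0.7; -2 46 -1 0 0.7; -2 48 -1 0 0.7; -2 48 -1 0 0.7; -2 48 -1 0 0.7",
)

```text
time_s: 36.92
position: [0.5778, -0.0155, 0.0296]
ee_rot: [[0.063, 0.002, 0.998], [-0.998, 0.001, 0.063], [-0.0, -1.0, 0.002]]
ft_force: [-1.6, -0.0, 6.0]
gripper_width: 0.419
```

```bash
python3 -c "
from h import *
go((577.3,-16.5,29.5),yaw=3.6)
c=capture('scene');crop(c,'pics/s27.png',220,150,340,270,5)
"
```

```text
at [577.8 -15.5  29.6] yaw 3.6 t 36.92 w 35.6 F [-1.6 -0.   6. ]
spin -0.0
(577.3, -16.5, 29.5) -> [ 1.   0.1 -0.5]
```

View pics/s27.png

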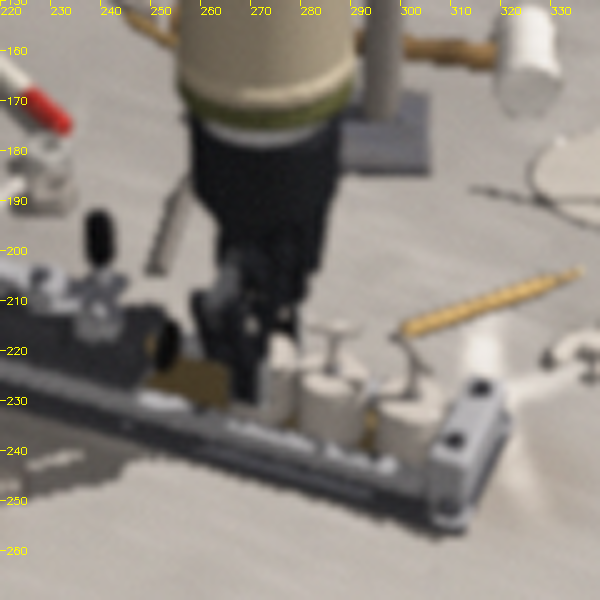

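move_arm(
  motion="0 0 0 0 0.4; 0 0 0 0 0.4; 0 0 0 0 0.4; 0 -40 0 0 0.4; 0 -100 0 0 0.5; 0 -110 60 0 1; 0 -110 60 0 1; 0 -110 60 0 1; 0 -110 60 0 1",
)

```text
time_s: 38.1
position: [0.6358, -0.012, 0.1379]
ee_rot: [[0.062, -0.001, 0.998], [-0.998, 0.0, 0.062], [-0.0, -1.0, -0.001]]
ft_force: [-0.1, 0.2, 0.2]
gripper_width: 0.002
```

```bash
python3 -c "
from h import *
go((577.3,-16.5,29.5),yaw=3.6)
c=capture('scene');crop(c,'pics/s28.png',190,150,340,270,5);c=capture('top');crop(c,'pics/t28.png',180,160,340,260,5)
"
```

```text
at [635.8 -12.  137.9] yaw 3.6 t 38.1 w 0.2 F [-0.1  0.2  0.2]
spin -0.001
(577.3, -16.5, 29.5) -> [  0.8 108.5 -58.6]
```

View pics/s28.png

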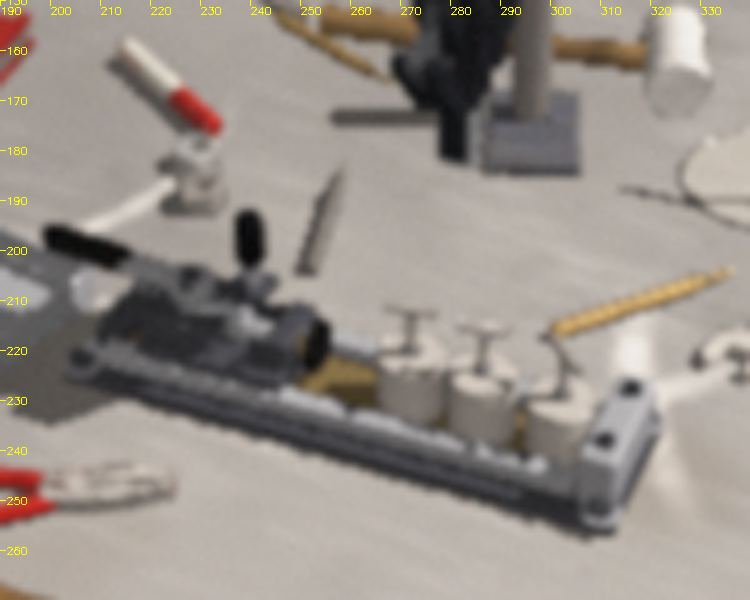

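View pics/t28.png

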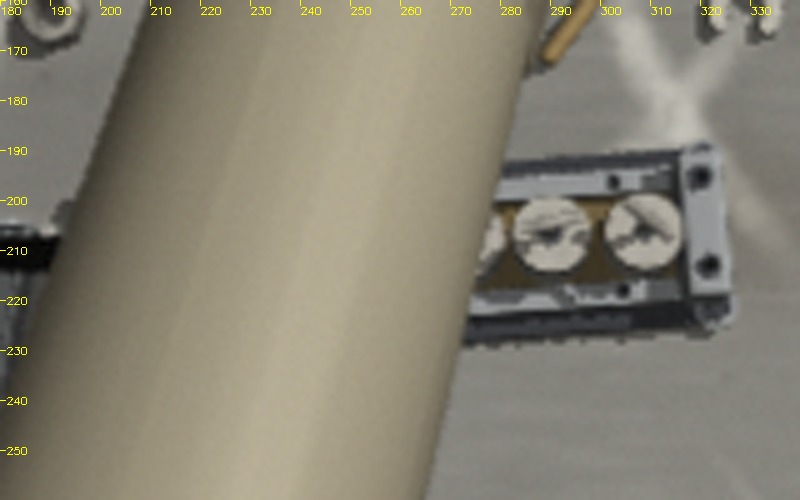

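```bash
python3 -c "
from h import *
c=capture('scene');print((ray(c,239.8,192.8,.078)*1000).round(1))
go((612,145,130),(612,145,48),(614,120,48))
"
```

```text
[612.4 106.   78. ]
at [636.3 -11.7 138.3] yaw 3.6 t 38.25 w 0.2 F [-0.1 -0.2  0.1]
(612, 145, 130) -> [-158.     8.4  -14.4]
(612, 145, 48) -> [-157.9   90.4  -14.4]
(614, 120, 48) -> [-132.8   90.4  -13.9]
```

move_arm(
  motion="-60 0 -5 0 1; -120 0 -12 0 1; -158 8 -14 0 1; -158 8 -14 0 1; -158 50 -14 0 1; -158 90 -14 0 1; -158 90 -14 0 1; -150 90 -14 0 1; -142 90 -14 0 1; -134 90 -14 0 1; -126 90 -14 0 1; -126 90 -14 0 1",
)

```text
time_s: 39.75
position: [0.6161, 0.1153, 0.0503]
ee_rot: [[0.064, 0.003, 0.998], [-0.998, 0.004, 0.064], [-0.004, -1.0, 0.003]]
ft_force: [-0.3, 6.7, 3.5]
gripper_width: 0.005
```

```bash
python3 -c "
from h import *
go((612,83,48),(612,81,48))
c=capture('scene');crop(c,'pics/s29.png',190,150,340,270,5)
"
```

```text
at [616.1 115.3  50.3] yaw 3.7 t 39.75 w 0.4 F [-0.3  6.7  3.5]
(612, 83, 48) -> [31.9  2.2 -6.2]
(612, 81, 48) -> [33.9  2.2 -6.3]
```

View pics/s29.png

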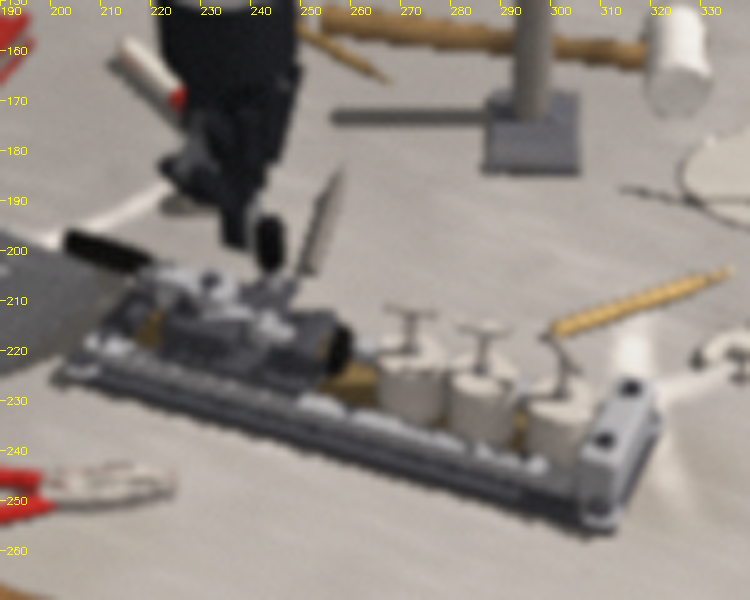

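move_arm(
  motion="5 0 -1 0 1; 10 0 -2 0 1; 15 0 -2 0 1; 20 0 -2 0 1; 24 0 -2 0 1; 26 0 -2 0 1; 26 0 -2 0 1",
)

```text
time_s: 40.67
position: [0.617, 0.0909, 0.0504]
ee_rot: [[0.066, 0.006, 0.998], [-0.998, 0.005, 0.066], [-0.005, -1.0, 0.006]]
ft_force: [6.6, 11.2, -1.0]
gripper_width: 0.003
```

```bash
python3 -c "
from h import *
go((612,82,48))
c=capture('scene');crop(c,'pics/s30.png',190,150,340,270,5)
"
```

```text
at [617.   90.9  50.4] yaw 3.8 t 40.67 w 0.2 F [ 6.6 11.2 -1. ]
(612, 82, 48) -> [ 8.6  2.4 -5.6]
```

View pics/s30.png

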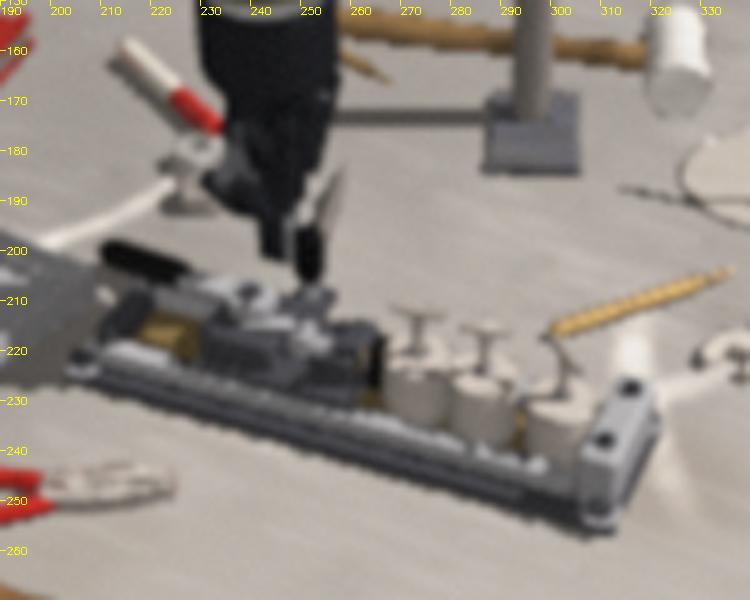

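move_arm(
  motion="2 0 -3 0 1; 4 0 -3 0 1; 6 0 -3 0 1; 6 0 -3 0 1; 6 0 -3 0 1",
)

```text
time_s: 41.35
position: [0.6145, 0.0852, 0.0504]
ee_rot: [[0.066, 0.006, 0.998], [-0.998, 0.006, 0.066], [-0.005, -1.0, 0.006]]
ft_force: [7.6, 13.5, -2.5]
gripper_width: 0.001
```

```bash
python3 -c "
from h import *
go((612,82,48))
c=capture('scene');crop(c,'pics/s31.png',220,170,340,265,6)
"
```

```text
at [614.5  85.2  50.4] yaw 3.8 t 41.35 w 0.1 F [ 7.6 13.5 -2.5]
(612, 82, 48) -> [ 3.   2.4 -2.7]
```

View pics/s31.png

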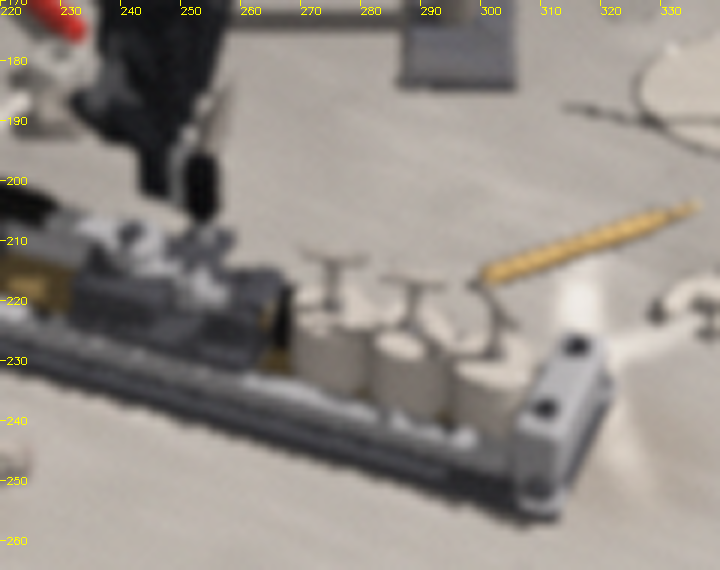

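move_arm(
  motion="1 0 0 0 1; 2 0 0 0 1; 2 0 0 0 1; 2 0 0 0 1",
)

```text
time_s: 41.9
position: [0.6146, 0.0835, 0.0504]
ee_rot: [[0.066, 0.006, 0.998], [-0.998, 0.006, 0.066], [-0.006, -1.0, 0.006]]
ft_force: [7.8, 13.6, -2.2]
gripper_width: 0.003
```

move_arm(
  motion="1 0 0 0 1; 2 0 0 0 1; 2 0 0 0 1; 2 0 0 0 1",
)

```text
time_s: 42.4
position: [0.6147, 0.082, 0.0504]
ee_rot: [[0.067, 0.006, 0.998], [-0.998, 0.006, 0.067], [-0.006, -1.0, 0.006]]
ft_force: [7.5, 14.3, -2.4]
gripper_width: -0.001
```

```bash
python3 -c "
from h import *
go((612,82,48))
c=capture('scene');crop(c,'pics/s32.png',220,170,340,265,6)
"
```

```text
at [614.7  82.   50.4] yaw 3.8 t 42.4 w -0.0 F [ 7.5 14.3 -2.4]
(612, 82, 48) -> [-0.1  2.4 -2.8]
```

View pics/s32.png

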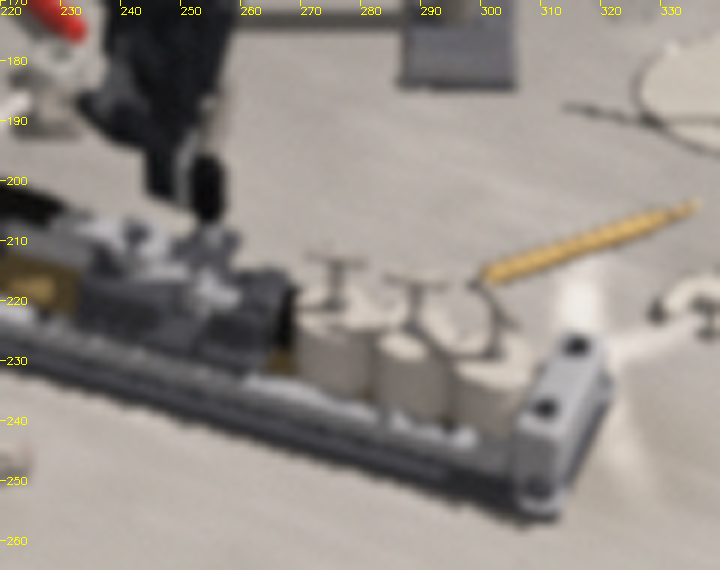

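move_arm(
  motion="1 0 0 0 1; 1.5 0 0 0 1; 1.5 0 0 0 1; 1.5 0 0 0 1",
)

```text
time_s: 42.95
position: [0.6148, 0.0809, 0.0505]
ee_rot: [[0.067, 0.006, 0.998], [-0.998, 0.007, 0.067], [-0.006, -1.0, 0.007]]
ft_force: [7.4, 15.5, -1.8]
gripper_width: 0.0
```

```bash
python3 -c "
from h import *
c=capture('top');crop(c,'pics/t32.png',230,175,340,240,7)
go((612,82,48))
c=capture('scene');crop(c,'pics/s33.png',250,190,330,260,9)
"
```

```text
at [614.8  80.9  50.4] yaw 3.8 t 43.0 w 0.1 F [ 8.1 16.1 -1.1]
(612, 82, 48) -> [-1.3  2.4 -2.8]
```

View pics/t32.png

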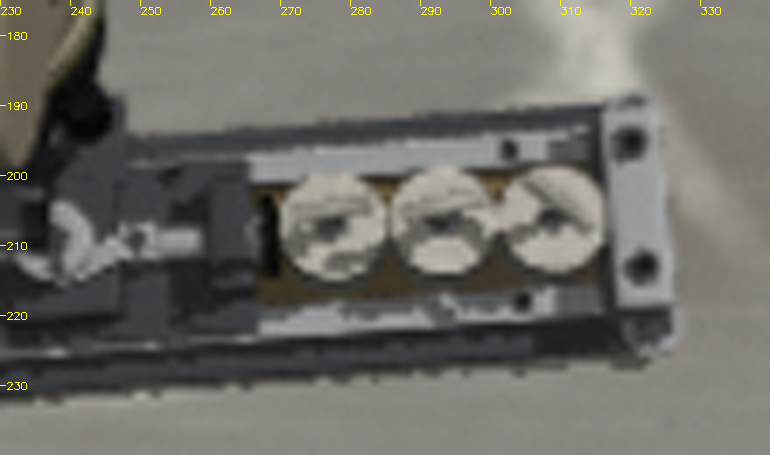

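View pics/s33.png

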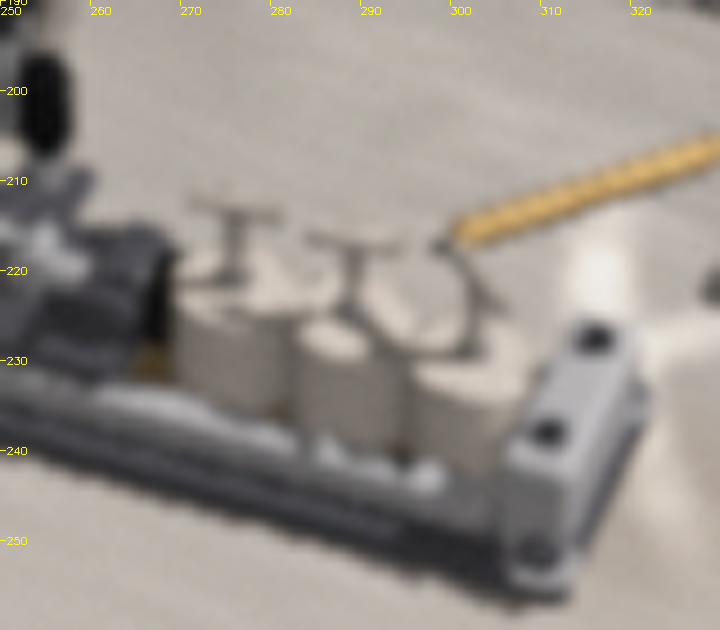

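move_arm(
  motion="-10 0 0 0 1; -25 -5 0 0 1; -40 -80 0 0 1; -110 -90 0 0 1; -110 -90 0 0 1; -110 -90 0 0 1",
)

```text
time_s: 43.8
position: [0.605, 0.1865, 0.1386]
ee_rot: [[0.065, 0.0, 0.998], [-0.998, 0.0, 0.065], [-0.0, -1.0, 0.0]]
ft_force: [-0.0, -0.3, 0.4]
gripper_width: -0.001
```

```bash
python3 -c "
from h import *
go((612,82,48))
c=capture('top');crop(c,'pics/t34.png',190,165,330,255,5)
c=capture('scene');crop(c,'pics/s34.png',180,170,320,260,5)
"
```

```text
at [605.  186.5 138.6] yaw 3.7 t 43.8 w -0.1 F [-0.  -0.3  0.4]
(612, 82, 48) -> [1.048e+02 9.060e+01 1.000e-01]
```

View pics/t34.png

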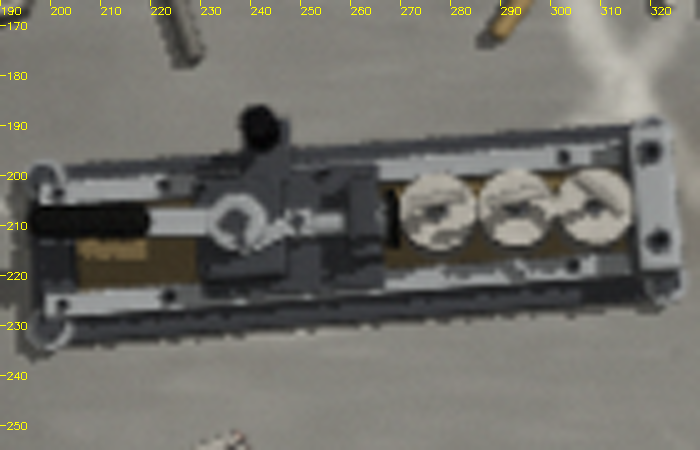

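View pics/s34.png

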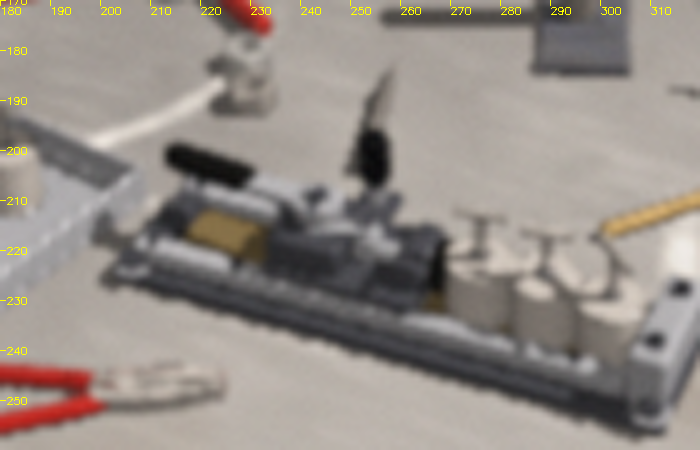

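```bash
python3 -c "
from h import *
c=capture('top')
H=ray(c,237.6,209.4,.06)*1000;T=ray(c,196.6,209,.057)*1000;print(H.round(1),T.round(1),ray(c,208,209.2,.0655)*1000)
s=sense();R=np.array(s['ee_rot']);p=np.array(s['position'])*1000;print(p)
H=H*1.;f=np.radians(3.6)
# fixture frame: X=(cos,sin), Y=(-sin,cos)
X=np.array([np.cos(f),np.sin(f),0]);Y=np.array([-np.sin(f),np.cos(f),0])
for a,d in((0,35),(0,25),(10,24),(20,25),(30,26),(40,26),(50,26),(60,25),(65,24),(70,23),(75,22),(80,21),(85,20)):
    A=np.radians(a);q=H+75*(-np.sin(A)*X+np.cos(A)*Y)+d*(np.cos(A)*X+np.sin(A)*Y);q[2]=46
    print(a,d,q.round(0),(R.T@(q-p)).round(0))
"
```

```text
[567.8  69.   60. ] [569.  167.3  57. ] [567.13903977 138.46067414  65.5       ]
[605.23705833 183.12915788 137.83844845]
0 35 [598. 146.  46.] [37. 92. -9.]
0 25 [588. 145.  46.] [ 37.  92. -19.]
10 24 [573. 148.  46.] [ 34.  92. -34.]
20 25 [561. 148.  46.] [ 33.  92. -47.]
30 26 [548. 146.  46.] [ 34.  92. -59.]
40 26 [535. 141.  46.] [ 37.  92. -73.]
50 26 [523. 134.  46.] [ 44.  92. -85.]
60 25 [512. 125.  46.] [ 53.  92. -97.]
65 24 [507. 119.  46.] [  58.   92. -102.]
70 23 [502. 112.  46.] [  64.   92. -107.]
75 22 [499. 105.  46.] [  71.   92. -111.]
80 21 [496.  98.  46.] [  78.   92. -115.]
85 20 [493.  91.  46.] [  85.   92. -117.]
```

move_arm(
  motion="37 0 -7 0 1; 37 40 -7 0 1; 37 92 -7 0 1; 37 92 -7 0 1; 37 92 -7 0 1; 37 92 -19 0 1; 34 92 -34 0 1; 33 92 -47 0 1; 34 92 -59 0 1; 37 92 -73 0 1; 37 92 -73 0 1",
)

```text
time_s: 45.32
position: [0.5359, 0.1447, 0.0486]
ee_rot: [[0.063, 0.004, 0.998], [-0.998, 0.003, 0.063], [-0.003, -1.0, 0.005]]
ft_force: [4.4, 1.7, 2.4]
gripper_width: -0.001
```

```bash
python3 -c "
from h import *
c=capture('top');crop(c,'pics/t35.png',190,165,330,255,5)
c=capture('scene');crop(c,'pics/s35.png',180,150,320,260,5)
H=np.array([567.8,69,60])
s=sense();R=np.array(s['ee_rot']);p=np.array(s['position'])*1000;print(p,s['ft_force'])
f=np.radians(3.6)
X=np.array([np.cos(f),np.sin(f),0]);Y=np.array([-np.sin(f),np.cos(f),0])
for a,d in((40,26),(50,26),(60,25),(65,24),(70,23),(75,22),(80,21),(85,20)):
    A=np.radians(a);q=H+75*(-np.sin(A)*X+np.cos(A)*Y)+d*(np.cos(A)*X+np.sin(A)*Y);q[2]=46
    print(a,d,q.round(0),(R.T@(q-p)).round(0))
"
```

```text
[536.41991934 145.05572339  48.36284779] [5.68518196 2.54071241 4.66747522]
40 26 [535. 141.  46.] [ 4.  2. -2.]
50 26 [523. 134.  46.] [ 10.   2. -14.]
60 25 [512. 125.  46.] [ 19.   2. -26.]
65 24 [507. 119.  46.] [ 24.   2. -31.]
70 23 [502. 112.  46.] [ 31.   2. -36.]
75 22 [499. 105.  46.] [ 37.   2. -40.]
80 21 [496.  98.  46.] [ 44.   2. -44.]
85 20 [493.  91.  46.] [ 51.   2. -46.]
```

View pics/s35.png

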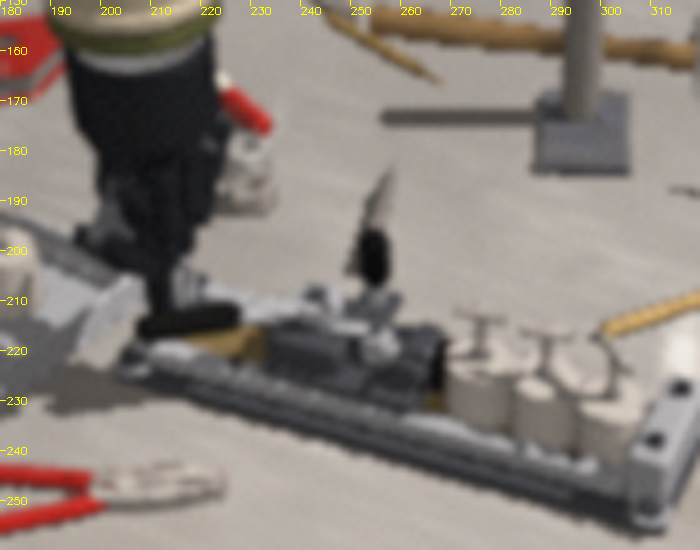

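View pics/t35.png

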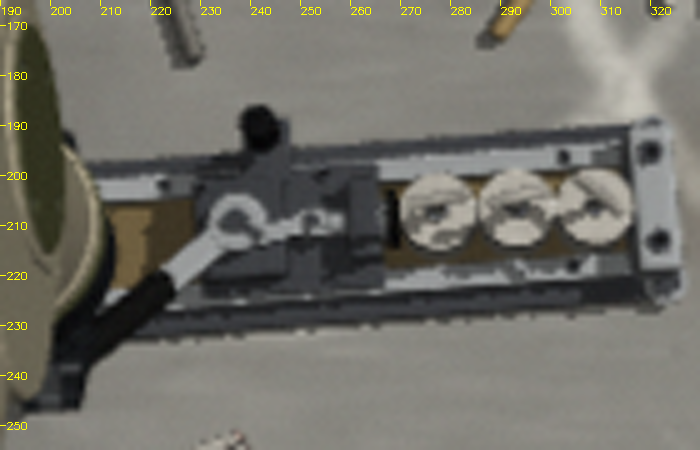

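move_arm(
  motion="6 0 -12 0 1; 15 0 -24 0 1; 20 0 -29 0 1; 27 0 -34 0 1; 33 0 -38 0 1; 33 0 -38 0 1; 33 0 -38 0 1",
)

```text
time_s: 46.3
position: [0.4985, 0.1082, 0.046]
ee_rot: [[0.063, -0.001, 0.998], [-0.998, -0.0, 0.063], [0.0, -1.0, -0.001]]
ft_force: [-0.2, -0.1, -0.0]
gripper_width: 0.005
```

```bash
python3 -c "
from h import *
c=capture('top');crop(c,'pics/t36.png',190,165,330,255,5)
go((496,98,46),(493,91,46))
"
```

```text
at [498.6 108.3  46. ] yaw 3.6 t 46.35 w 0.3 F [ 0.4 -0.6 -0.4]
(496, 98, 46) -> [10.2  0.  -3.3]
(493, 91, 46) -> [17.   0.1 -6.7]
```

View pics/t36.png

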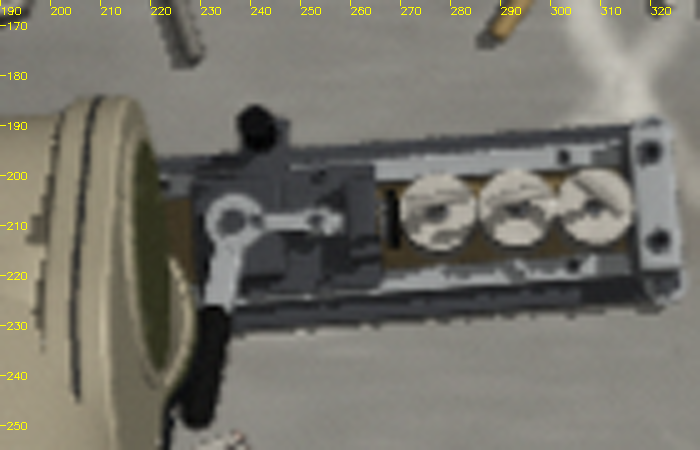

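move_arm(
  motion="5 0 -2 0 1; 10 0 -4 0 1; 14 0 -5 0 1; 18 0 -6 0 1; 18 0 -6 0 1; 18 0 -6 0 1",
)

```text
time_s: 47.1
position: [0.4941, 0.0902, 0.0463]
ee_rot: [[0.063, 0.0, 0.998], [-0.998, 0.0, 0.063], [-0.0, -1.0, 0.0]]
ft_force: [0.1, 0.6, 0.2]
gripper_width: -0.0
```

```bash
python3 -c "
from h import *
c=capture('top');crop(c,'pics/t37.png',190,165,330,255,5)
go((496,98,46),(493,91,46))
"
```

```text
at [494.1  90.2  46.3] yaw 3.6 t 47.15 w -0.3 F [-0.1  0.   0.5]
(496, 98, 46) -> [-7.6  0.3  2.4]
(493, 91, 46) -> [-0.8  0.3 -1.1]
```

View pics/t37.png

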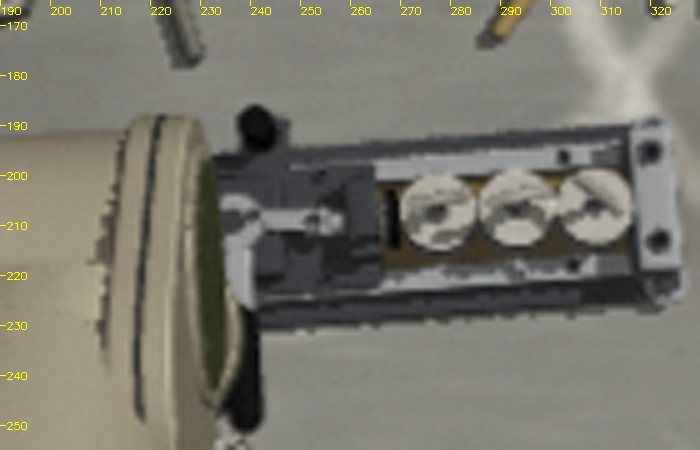

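Lever appears snapped across the channel. Retreat and check.

move_arm(
  motion="-20 0 0 0 1; -40 -60 0 0 1; -80 -120 0 0 1; -140 -120 0 0 1; -190 -120 0 0 1; -190 -120 0 0 1; -190 -120 0 0 1",
)

```text
time_s: 48.02
position: [0.4822, 0.2789, 0.1661]
ee_rot: [[0.063, -0.0, 0.998], [-0.998, -0.001, 0.063], [0.001, -1.0, -0.0]]
ft_force: [0.0, -0.3, 0.7]
gripper_width: -0.002
```

```bash
python3 -c "
from h import *
c=capture('top');crop(c,'pics/t38.png',120,165,330,285,3);cv2.imwrite('pics/t38f.png',c['img'][:,:,::-1]);crop(c,'pics/t38b.png',220,170,330,260,7)
s=capture('scene');crop(s,'pics/s38.png',120,160,340,265,3)
"
```

```text
(no output)
```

View pics/t38b.png

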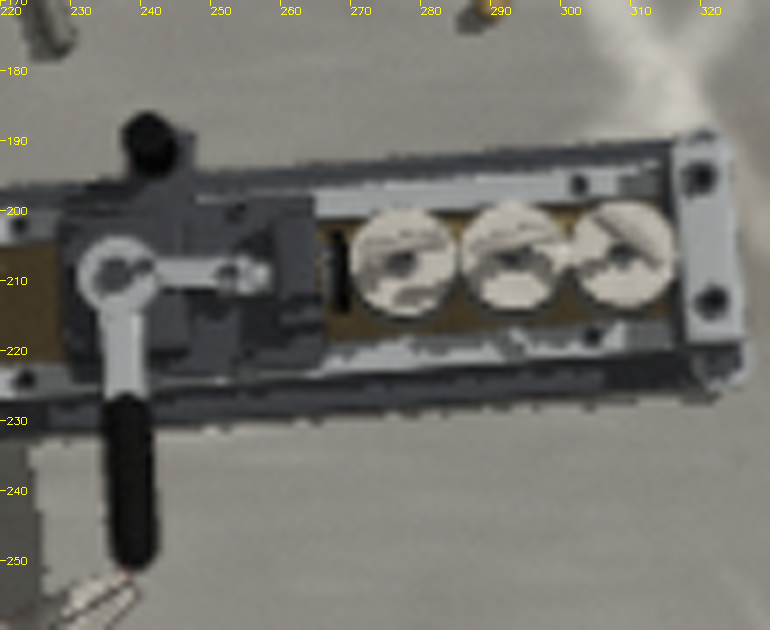

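View pics/s38.png

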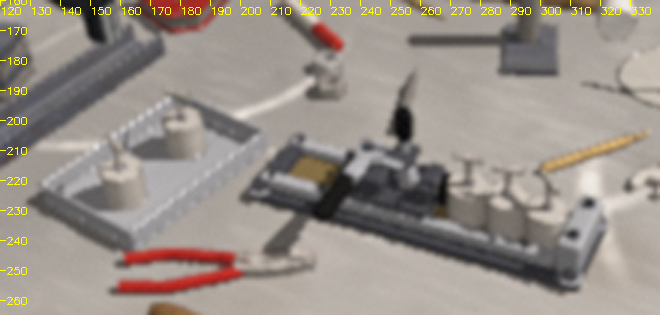

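View pics/t38f.png

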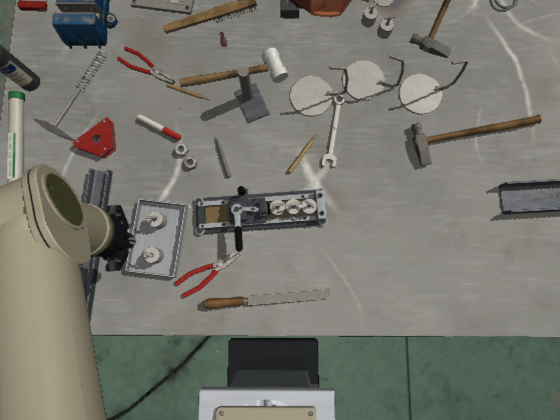

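```bash
python3 -c "
from h import *
c=capture('top')
a=ray(c,220+118/7,170+272/7,.06)*1000;b=ray(c,220+133/7,170+570/7,.057)*1000
print(a.round(1),b.round(1),np.degrees(np.arctan2(a[1]-b[1],a[0]-b[0])).round(1))
k=ray(c,220+150/7,170+145/7,.078)*1000;print('knob',k.round(1));go()
"
```

```text
[569.1  70.8  60. ] [468.2  63.9  57. ] 3.9
knob [609.4  58.9  78. ]
at [482.5 278.2 166.4] yaw 3.5 t 48.17 w -0.2 F [0.5 0.2 0.3]
```

```bash
python3 -c "
from station import hand_in
print(hand_in())"
```

```text
the job is handed in; nothing more can be done
None
```

The changeover is done and handed in at about 48 s of the 210 s allowed. The hand-in gave no verdict.

**What I did**
- I threw the cam lever open, drew the jaw back about 116 mm, and stood the finished plug in the near half of the tray.
- The waiting plugs were one standing and two fallen. I put the standing one in the channel first.
- I righted each fallen plug by lifting it by the end of its cross bar. Both slipped out of the grip, but each landed standing on the table, and I then gripped it properly and put it in the channel.
- I pushed the jaw up until the pad bore on the row. The push force rose from about 11 N to 16 N, and the plug centres came out at about 37.6 mm spacing, so the row was tight. Only then did I swing the lever past centre.

**Last checks**
- **Lever:** it snapped shut at 3.9°, against the fixture's 3.6°.
- **Plugs:** three stand upright between pad and end stop, and two stand in the tray.
- **Other things:** they look undisturbed in the last pictures.
- **Robot:** clear of everything, with forces near zero.

**What disagreed**
- The knob's pixel position gives a pad compression of about 13 mm, more than the 11 mm the pad can travel. I take that as 2 to 3 mm of camera error.
- The jaw may have crept back 1 to 2 mm while the lever closed.
- While I was placing the first plug in the channel, the wrist force briefly reached about 34 N.

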